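Weigh a fallen rivet jar on the counter balance

ROBOT

A 6-joint arm with a two-finger parallel gripper is mounted at the origin on the work surface. World frame = base frame: x ahead of the robot, y to its left, z up, the work surface at z = 0. Lengths are in m, angles in degrees, forces in N, time in s.
With the tool pointing down it reaches from about 0.3 to 0.875 m from the base axis. Payload 4.2 kg.
Tool frame: the origin (TCP) lies at the very end of the fingers, on their centre line; the grasp point (between the pads) lies 19 mm behind it; z points along the fingers, y is the direction in which the jaws open and shut (so a half turn about z gives the same grasp; the last joint's range is limited). The gripper opens to 85 mm and grips with 20 to 120 N. Pads are 22 mm wide; open, the fingers measure 114 mm over their backs; the gripper's body (76 mm by 85 mm) begins 54 mm behind the grasp point. The pads swing forward as they close: fully open they stand 13 mm farther back than shut.
Start: joints at [-71.219, 18.312, 89.639, -0, 72.044, -1.146], TCP at [0.196, -0.541, 0.231] pointing down, gripper open.
Joint ranges: [-177.97, 177.97], [-48.28, 115.42], [12.27, 149.76], [-77.06, 257.06], [2.81, 150.46], [-146.56, 146.56]. Speed limits (degrees/s): [147.25, 147.25, 180, 180, 180, 180].

INTERFACE

Orientations are given as [roll, pitch, yaw] about the fixed x, y, z axes, in that order (R = Rz(yaw) Ry(pitch) Rx(roll)).
In Python, from bench import arm, eyes, close_job gives the robot as it stands. The module is installed in compiled form; this text tells all that it offers.
- The arm moves only by the shell command python3 -m inch 'ROWS' [FORCE]. ROWS is JSON, a list of rows, each a list of 5 numbers: the opening, from 0 (shut) to 1 (fully open), then the shift along the tool's x, y, z in mm, then the turn about the tool's z in rad. In form: [[fingers, x, y, z, yaw], ...]. A call has 1 to 10 rows; each row is the pose to reach, as a shift and turn from the pose commanded when the call began, along the tool's axes at that moment; what a row does not reach only later rows make up. A row lasts 1/12 s, in which the tool goes at most 41.7 mm and 7.16 degrees, less where a joint would pass 70% of its speed; a pose out of reach is approached as far as the arm can. A call with a gripper value outside its range is refused whole. The fingers move at their own pace and stop on an object; FORCE is the grip in N (left out, the last holds). Time passes only in rows, so rows that repeat a pose let the fingers close. It gives the time, the measured TCP pose, the force and the opening at its end, in the units of the state.
- arm.read_state(): the state, without advancing time (a new reading comes with each control period).
- eyes.snapshot(name): name is "scene" or "top"; returns (picture, depth): 400x640x3 uint8, red, green, blue; 400x640 float32, m along the optical axis (not along the pixel's ray), 0 where there is no reading.
- eyes.get_calibration(name): a dict with "fx", "fy", "cx", "cy" (pixels), "R" (3x3) and "t" (3): a world point X has camera coordinates R X + t. Camera axes: x right, y down, z forward; pixel columns grow to the right and rows downward; lengths in m; the calibration is good to about 2 mm. A picture is of the moment at which its call begins. get_calibration takes no time and is no camera call.
- close_job(): hands the job in, once; it reports no verdict.
The state is a dict: "t": time; "joints": joint angles; "joint_velocities": joint speeds; "joint_torque": joint torques, N m; "tool_pos": TCP position; "tool_rot": TCP orientation; "force": force on the tool from outside, world axes, zero at the start; "ft_torque": the same for the moment, N m; "width": finger opening in m.
Only numpy, scipy, OpenCV 4.12 (cv2) and the standard library are available. Lean on these libraries where they do the work, as an engineer would, in place of code of your own. Each camera call takes 0.05 s, during which the arm holds its last target.

TASK

Weigh the red-capped rivet jar that lies on the bench: stand it upright, cap up, inside the balance's clear bucket, then load brass weights onto the plate on the other side until the pointer rests in the green band, that is, the beam is as near level as these weights allow. Set things down gently rather than dropping them, and leave the other things on the bench where they are.

Things in the scene. Friction and masses are not known exactly. Their poses are not given: they have to be found in the camera images.
- balance: Counter balance, fixed: dark blue base (105 by 330 mm, 22 mm high), steel beam along its y, pivot 55 mm up, clear bucket at the +y end, aluminium plate at the -y end, each centred 140 mm from the pivot; between them a red pointer up to 167 mm before a white dial 64 mm wide with a green band. Empty, it rests level. Origin: on the bench under the pivot, z up.
- beam (a joint): Beam tilt, rad: 0 level, positive is bucket up and plate down, stops at -0.15 and +0.15. Between the stops it rests at about 0.065 rad per 100 g of difference between the sides, wherever a load stands on its side. 0.042 rad either way is the edge of the dial's green band. It settles about 1 s after a load.
- bucket_floor (a point): Centre of the inner floor of the clear round bucket, 81 mm above the bench when level, up to 21 mm higher or lower as the beam tilts; the bucket stays level. Inside it is 114 mm wide at the floor, 118 mm at the rim; wall 3 mm. The rim lies 92 mm above this floor, nearly the height of the jar.
- plate_top (a point): Centre of the weight plate's upper face, 81 mm above the bench when level, up to 21 mm higher or lower; it stays level and sinks when loaded. Flat, 136 mm across inside a 5 mm high rim.
- jar: The jar to weigh: square, translucent white, 44 by 44 mm, a brass-coloured band where the rivets show, a round red screw cap (38 mm across, 18 mm high) on one end; 95 mm long in all. It lies on a flat side. Origin: middle of its length, on its axis (22 mm above the bench while lying). Its x axis runs along its length to the cap. Weighs 125 to 400 g, closed and rigid.
- jar_cap (a point): Centre of the outer face of the red cap.
- jar_base (a point): Centre of the jar's underside (the end opposite the cap).
- weight_100: Brass knob weight of 100 g standing on the bench: a cylinder 23 mm across and 26 mm tall with a knob on top, 37 mm tall in all, axis z up. Origin: centre of its underside.
- weight_200a: Brass knob weight of 200 g standing on the bench: a cylinder 29 mm across and 33 mm tall with a knob on top, 46 mm tall in all, axis z up. Origin: centre of its underside. One of two alike.
- weight_200b: Brass knob weight of 200 g standing on the bench: a cylinder 29 mm across and 33 mm tall with a knob on top, 46 mm tall in all, axis z up. Origin: centre of its underside. One of two alike.
- weight_500: Brass knob weight of 500 g standing on the bench: a cylinder 39 mm across and 46 mm tall with a knob on top, 62 mm tall in all, axis z up. Origin: centre of its underside. Heavier than any jar.
- jar_blue: Another such jar with a blue cap, standing, 44 by 44 mm and 95 mm tall; leave it. Origin: centre of its underside.
- jar_yellow: Another such jar with a yellow cap, standing, 44 by 44 mm and 95 mm tall; leave it. Origin: centre of its underside.
- mallet: Mallet lying on the bench, white head 95 mm by 52 mm, wooden handle 150 mm towards its -x; leave it. Origin: on the bench where handle meets head.
- hole_punch: Rotary hole punch with red handles, 165 mm long, lying flat, 25 mm high; leave it. Origin: under its joint.
- awl: Awl with a wooden handle, 140 mm long, lying flat; leave it. Origin: under its middle.
- buckle: Brass buckle frame, 46 by 54 mm, 6 mm thick; leave it. Origin: its centre, on the bench.
- o_ring: Steel ring, 44 mm across, 6 mm thick; leave it. Origin: its centre, on the bench.

How it is judged:
By the outcome, as a careful person would: the job done as asked, in the order asked, and still so for the second after the job is handed in, with the robot touching nothing.
It also fails if it takes over 72 s, if anything falls off the work surface, if the arm or the gripper's body presses on something with over 40 N, if the wrist force passes 120 N, or if a joint passes its speed limit or range.

## Working session

There is one attempt and no reset: what is moved stays moved. The work goes in short steps, Python scripts to look and compute and a shell command to move; the robot and the scene stay as the last step left them, time stands still between calls to the robot, and variables do not carry over. Pictures are saved under pics/ and viewed, and the job is handed in when it is done.

```bash
mkdir -p pics; ls; cat > h.py <<'E'
import numpy as np,cv2
from bench import arm,eyes
def snap(n,f):
    p,d=eyes.snapshot(n); cv2.imwrite(f'pics/{f}.png',p[:,:,::-1]); np.save(f'pics/{f}.npy',d); return p,d
def world(n,u,v,z):
    c=eyes.get_calibration(n);R=np.array(c['R']);t=np.array(c['t'])
    return R.T@(np.array([(u-c['cx'])/c['fx']*z,(v-c['cy'])/c['fy']*z,z])-t)
def ray(n,u,v,h):
    "point on pixel ray at height h"
    a=world(n,u,v,0.);b=world(n,u,v,1.);k=(h-a[2])/(b[2]-a[2]);return a+k*(b-a)
def proj(n,X):
    c=eyes.get_calibration(n);q=np.array(c['R'])@np.array(X)+np.array(c['t']);return c['fx']*q[0]/q[2]+c['cx'],c['fy']*q[1]/q[2]+c['cy']
def crop(f,x0,y0,x1,y1,k,o):
    im=cv2.imread(f'pics/{f}.png')[y0:y1,x0:x1];cv2.imwrite(f'pics/{o}.png',cv2.resize(im,None,fx=k,fy=k,interpolation=cv2.INTER_CUBIC))
E
python3 - <<'E'
from h import *
snap('scene','s0');snap('top','t0')
s=arm.read_state();print({k:np.round(v,3) for k,v in s.items()})
for n in('scene','top'):
    c=eyes.get_calibration(n);R=np.array(c['R']);print(n,c['fx'],-R.T@np.array(c['t']),R[2])
E
```

```text
pics
{'t': np.float64(0.1), 'joints': array([-7.1220e+01,  1.8347e+01,  8.9699e+01, -1.0000e-03,  7.2044e+01,
       -1.1480e+00]), 'joint_velocities': array([ 0.124, -0.094, -0.139, -0.045, -0.11 ,  0.068]), 'joint_torque': array([-0.0000e+00, -4.1641e+01, -2.3470e+01,  0.0000e+00,  5.0000e-03,
        0.0000e+00]), 'tool_pos': array([ 0.196, -0.54 ,  0.231]), 'tool_rot': array([-1.79909e+02, -1.00000e-03,  1.99280e+01]), 'force': array([-0.318,  0.037, -0.458]), 'ft_torque': array([0.002, 0.014, 0.035]), 'width': np.float64(0.086)}
scene 494.1989283456197 [ 1.33089283 -0.41924331  1.11299041] [-0.59250035  0.2810682  -0.75494636]
top 434.7656960442134 [ 0.36590881 -0.03831218  1.23690857] [ 0.14545936 -0.01252735 -0.98928491]
```

View pics/s0.png

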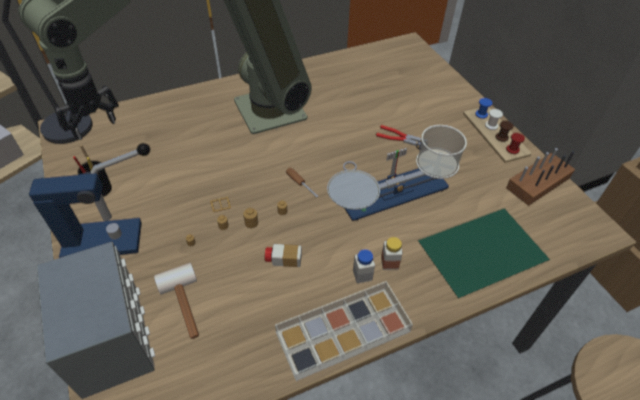

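View pics/t0.png

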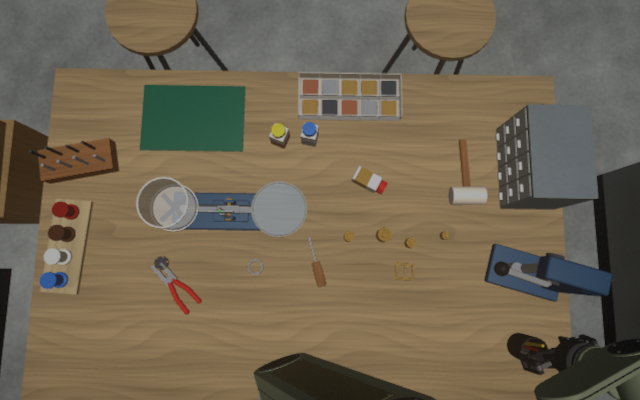

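The scene and top views show the red-capped jar lying near scene (283,254) / top (370,179). There are four weights near top (347,236), (384,234), (411,243) and (447,235). The plate is at top (279,209) and the bucket at (165,203).

```bash
python3 - <<'E'
from h import *
crop('t0',330,150,480,260,5,'t0a');crop('t0',120,150,320,250,4,'t0b');crop('s0',170,190,320,280,5,'s0a')
E
```

```text
(no output)
```

View pics/t0a.png

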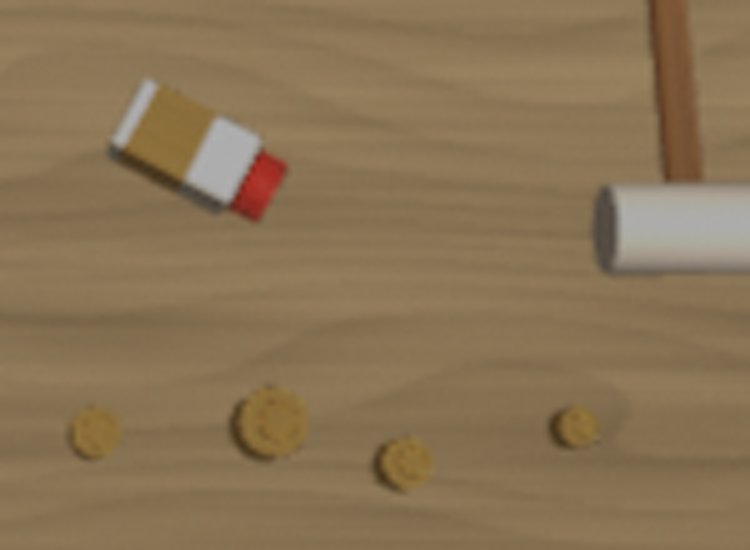

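View pics/t0b.png

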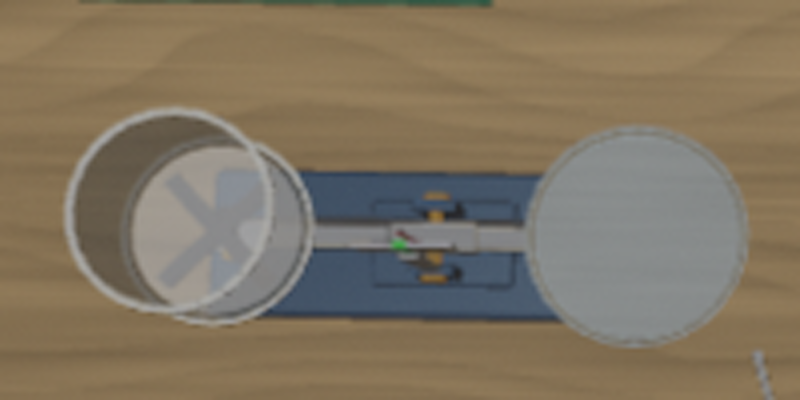

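View pics/s0a.png

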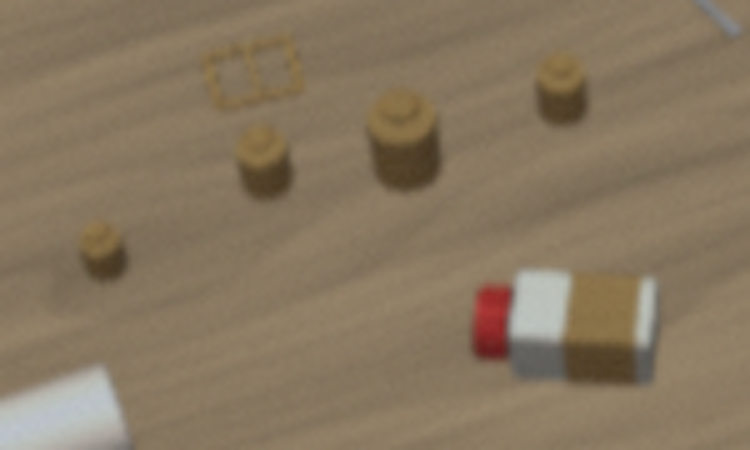

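```bash
python3 - <<'E'
from h import *
d=np.load('pics/t0.npy')
def P(nm,u,v,h,ox,oy,k):
    u,v=u/k+ox,v/k+oy
    dd=d[int(v+.5),int(u+.5)]
    print(nm,(round(u,1),round(v,1)),np.round(ray('top',u-.0,v,h),4),'depth:',np.round(world('top',u,v,dd),4))
for nm,u,v,h in [('jA',150,80,.044),('jB',262,143,.044),('jC',222,207,.044),('jD',115,147,.044),('jmid',190,145,.044),('capmid',262,187,.041),
  ('w200a',95,431,.04),('w500',271,423,.055),('w200b',406,463,.04),('w100',576,426,.032)]: P(nm,u,v,h,330,150,5)
for nm,u,v,h in [('plate',637,236,.086),('rim',170,210,.173),('floor',222,232,.081),('pivot',437,238,.06)]: P(nm,u,v,h,120,150,4)
E
```

```text
jA (360.0, 166.0) [ 0.6513 -0.1589  0.044 ] depth: [ 0.6527 -0.1595  0.0382]
jB (382.4, 178.6) [ 0.616  -0.2217  0.044 ] depth: [ 0.6161 -0.2218  0.0435]
jC (374.4, 191.4) [ 0.5793 -0.199   0.044 ] depth: [ 0.5818 -0.2008  0.0302]
jD (353.0, 179.4) [ 0.6126 -0.1392  0.044 ] depth: [ 0.6128 -0.1393  0.0429]
jmid (368.0, 179.0) [ 0.6143 -0.1812  0.044 ] depth: [ 0.6146 -0.1814  0.0427]
capmid (382.4, 187.4) [ 0.5915 -0.2219  0.041 ] depth: [ 0.5915 -0.2219  0.0412]
w200a (349.0, 236.2) [ 0.4537 -0.1286  0.04  ] depth: [ 0.4531 -0.1279  0.0481]
w500 (384.2, 234.6) [ 0.4581 -0.2234  0.055 ] depth: [ 0.4575 -0.2221  0.0637]
w200b (411.2, 242.6) [ 0.4381 -0.3001  0.04  ] depth: [ 0.4377 -0.2985  0.0474]
w100 (445.2, 235.2) [ 0.4603 -0.3972  0.032 ] depth: [ 0.4599 -0.3959  0.0364]
plate (279.2, 209.0) [0.5207 0.0613 0.086 ] depth: [0.5215 0.0618 0.0801]
rim (162.5, 202.5) [0.5215 0.3412 0.173 ] depth: [0.5346 0.3731 0.0837]
floor (175.5, 208.0) [0.5206 0.3385 0.081 ] depth: [0.5206 0.3385 0.0809]
pivot (229.2, 209.5) [0.5211 0.1995 0.06  ] depth: [ 0.3659 -0.0383  1.2369]
```

```bash
cat >> h.py <<'E'
def go(x,y,z,yaw=None,p=True):
    "shift in tool axes (mm, rad) from the measured pose to a world target"
    s=arm.read_state();T=np.array(s['tool_pos']);ps=np.radians(s['tool_rot'][2])
    d=(np.array([x,y,z])-T)*1000
    ex=np.array([np.cos(ps),np.sin(ps)]);ey=np.array([np.sin(ps),-np.cos(ps)])
    t=0 if yaw is None else -np.radians((yaw-s['tool_rot'][2]+180)%360-180)
    print('t',round(s['t'],2),'pos',np.round(T,4),'rot',np.round(s['tool_rot'],2),'F',np.round(s['force'],2),'w',np.round(s['width'],4),'j',np.round(s['joints'],0))
    print('shift x %.1f y %.1f z %.1f yaw %.3f'%(d[:2]@ex,d[:2]@ey,-d[2],t))
E
python3 -c "
from h import *
go(.604,-.198,.20,60.85)"
```

```text
t 0.1 pos [ 0.1958 -0.5402  0.2306] rot [-179.91   -0.     19.93] F [-0.32  0.04 -0.46] w 0.0858 j [-71.  18.  90.  -0.  72.  -1.]
shift x 500.4 y -182.6 z 30.6 yaw -0.714
```

```bash
python3 -m inch '[[1,500,-183,30,-0.714],[1,500,-183,30,-0.714],[1,500,-183,30,-0.714],[1,500,-183,30,-0.714],[1,500,-183,30,-0.714],[1,500,-183,30,-0.714],[1,500,-183,30,-0.714],[1,500,-183,30,-0.714],[1,500,-183,30,-0.714],[1,500,-183,30,-0.714]]'; python3 -c "
from h import *
go(.604,-.198,.06,60.85)"
```

```text
t: 0.93
tool_pos: [0.5156, -0.2712, 0.2075]
tool_rot: [-180.0, 0.0, 60.8]
force: [0.7, -1.1, 0.3]
width: 0.0855
t 0.93 pos [ 0.5156 -0.2712  0.2075] rot [-1.7997e+02  1.0000e-02  6.0850e+01] F [ 0.65 -1.06  0.26] w 0.0855 j [-29.  20.  91.  -0.  69.   0.]
shift x 107.0 y 41.5 z 147.5 yaw -0.000
```

```bash
python3 -m inch '[[1,107,41,40,0],[1,107,41,40,0],[1,107,41,80,0],[1,107,41,120,0],[1,107,41,120,0],[1,107,41,120,0]]'; python3 -c "
from h import *
snap('top','t1');snap('scene','s1')
go(.604,-.198,.005,60.85)
crop('t1',320,140,440,240,6,'t1a');crop('s1',200,170,340,290,5,'s1a')"
```

```text
t: 1.43
tool_pos: [0.5998, -0.1972, 0.0821]
tool_rot: [-179.4, 0.1, 60.9]
force: [-0.7, 0.0, 0.1]
width: 0.0852
t 1.53 pos [ 0.6023 -0.1995  0.0875] rot [-1.7993e+02  3.0000e-02  6.0850e+01] F [ 0.07 -0.27  0.62] w 0.085 j [-19.  30.  92.  -0.  57.  10.]
shift x 2.1 y 0.7 z 82.5 yaw 0.000
```

View pics/t1a.png

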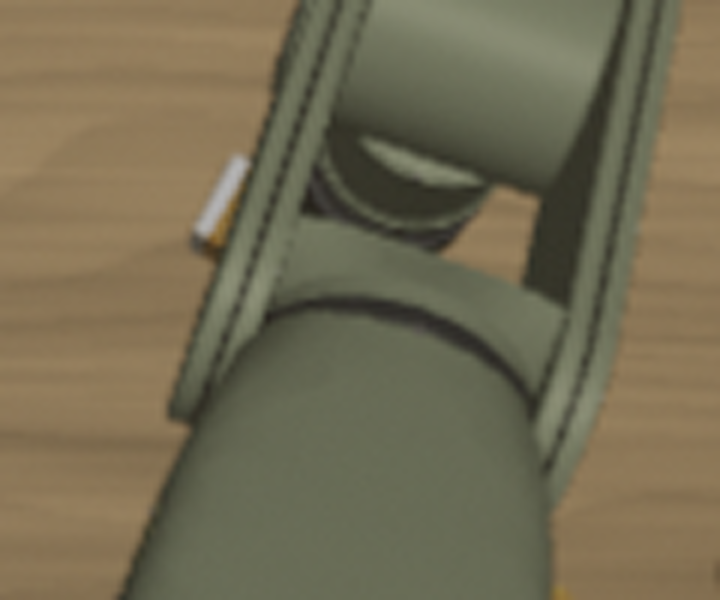

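View pics/s1a.png

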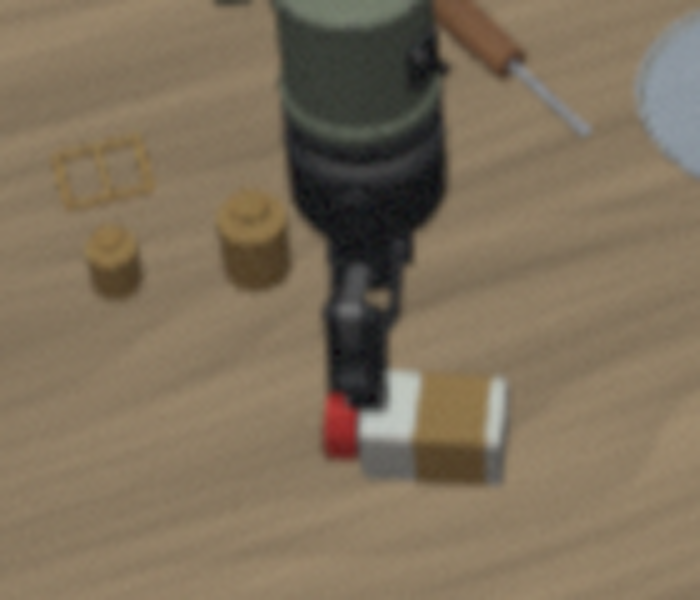

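The fingers hang over the jar's cap-end half as planned: scene crop (360,400), with the cap at (340,425) and the base at (500,430). I'll descend and close lightly.

```bash
python3 -m inch '[[1,2,0.5,40,0],[1,2,0.5,70,0],[1,2,0.5,82,0],[1,2,0.5,82,0],[0.3,2,0.5,82,0],[0.3,2,0.5,82,0],[0.3,2,0.5,82,0],[0.3,2,0.5,82,0],[0.3,2,0.5,82,0],[0.3,2,0.5,82,0]]' 20; python3 -c "
from h import *
go(.604,-.198,.005,60.85)"
```

```text
t: 2.37
tool_pos: [0.6056, -0.1989, 0.0084]
tool_rot: [179.7, -0.0, 60.8]
force: [0.7, -1.5, 7.4]
width: 0.0437
t 2.37 pos [ 0.6056 -0.1989  0.0084] rot [ 1.7971e+02 -3.0000e-02  6.0840e+01] F [ 0.65 -1.48  7.44] w 0.0437 j [-19.  35.  97.  -0.  48.  10.]
shift x 0.0 y -1.9 z 3.4 yaw -0.000
```

```bash
python3 -m inch '[[0.3,3,0,-7,0],[0.3,8,0,-14,0],[0.3,13,0,-20,0],[0.3,19,0,-26,0],[0.3,26,0,-31,0],[0.3,34,0,-35,0],[0.3,42,0,-38,0],[0.3,50,0,-40,0],[0.3,58,0,-40.5,0],[0.3,67,0,-40,0]]' 20; python3 -c "
from h import *
snap('scene','s2');crop('s2',200,170,340,290,5,'s2a')
go(.604,-.198,.005,60.85)"
```

```text
t: 3.2
tool_pos: [0.6369, -0.1388, 0.0459]
tool_rot: [180.0, 0.0, 60.8]
force: [0.3, 0.7, -4.3]
width: 0.044
t 3.25 pos [ 0.6378 -0.1371  0.0456] rot [ 1.7999e+02 -7.0000e-02  6.0880e+01] F [ 1.04  2.15 -2.98] w 0.0438 j [-13.  34.  92.   0.  54.  16.]
shift x -69.6 y 0.1 z 40.6 yaw 0.001
```

View pics/s2a.png

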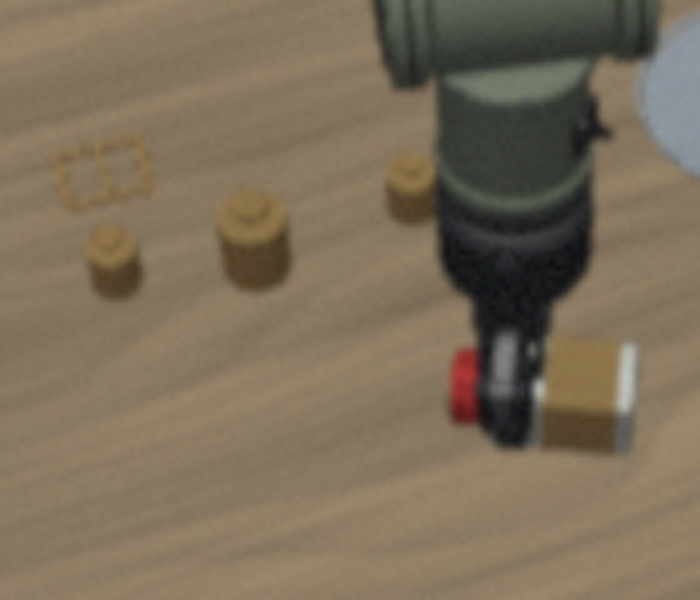

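The jar was lifted level: cap at crop (465,385), base at (630,395). It did not turn in the pads. I'll set it down here and re-grip only the outer rim of the cap, which gives a longer lever and a smaller contact patch.

```bash
python3 -m inch '[[0.3,0,0,0,0],[0.3,0,0,0,0],[0.3,0,0,12,0],[0.3,0,0,22,0],[0.3,0,0,30,0],[0.3,0,0,34,0],[0.3,0,0,34,0]]' 20; python3 -c "
from h import *
go(.604,-.198,.005,60.85)"
```

```text
t: 3.83
tool_pos: [0.6352, -0.1396, 0.0098]
tool_rot: [-179.8, 0.1, 60.8]
force: [-0.8, -0.8, -4.1]
width: 0.044
t 3.83 pos [ 0.6352 -0.1396  0.0098] rot [-1.798e+02  6.000e-02  6.081e+01] F [-0.81 -0.84 -4.07] w 0.044 j [-13.  36.  94.  -0.  50.  16.]
shift x -66.2 y 1.2 z 4.8 yaw -0.001
```

```bash
python3 -m inch '[[0.3,0,0,2,0],[0.3,0,0,4,0],[0.3,0,0,4,0],[0.65,0,0,4,0],[0.65,0,0,4,0],[0.65,0,0,4,0],[0.65,-30,0,0,0],[0.65,-39,0,0,0],[0.65,-39,0,0,0]]' 20; python3 -c "
from h import *
snap('scene','s3');crop('s3',200,170,340,290,5,'s3a')
snap('top','t3');crop('t3',320,140,440,240,6,'t3a')
go(.604,-.198,.005,60.85)"
```

```text
t: 4.58
tool_pos: [0.6169, -0.1753, 0.0124]
tool_rot: [180.0, 0.0, 60.7]
force: [-0.6, -0.3, -0.0]
width: 0.0558
t 4.68 pos [ 0.6178 -0.1737  0.0121] rot [ 1.7996e+02 -3.0000e-02  6.0760e+01] F [ 0.06 -0.46 -0.05] w 0.0556 j [-17.  35.  96.   0.  49.  12.]
shift x -27.9 y -0.2 z 7.1 yaw -0.002
```

View pics/s3a.png

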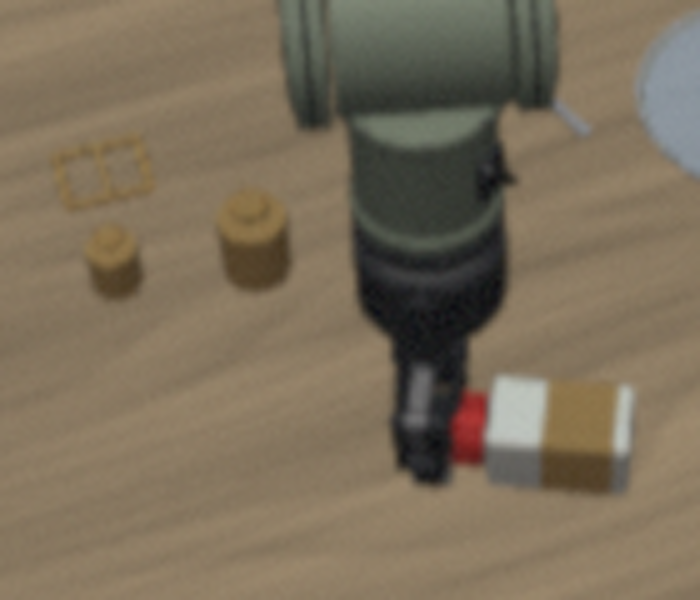

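View pics/t3a.png

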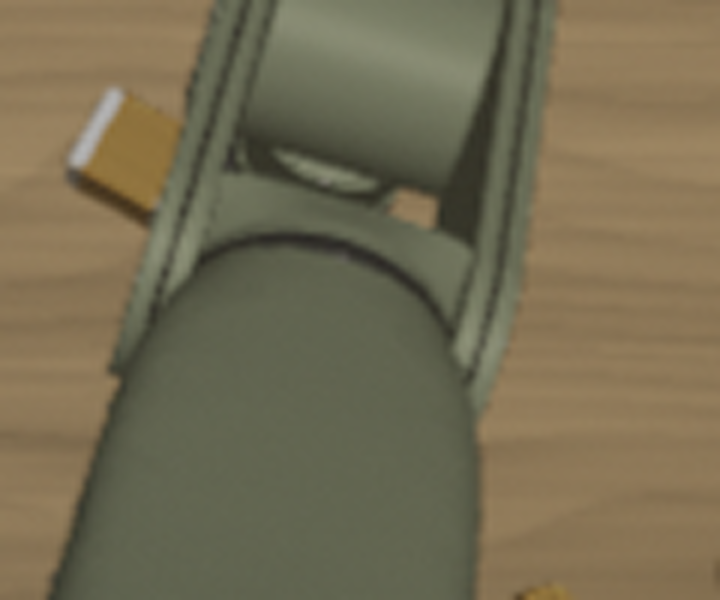

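```bash
python3 - <<'E'
from h import *
a=ray('top',118/6+320,88/6+140,.044);b=ray('top',70/6+320,163/6+140,.044);m=(a+b)/2
ps=np.radians(60.8);u=-np.array([np.cos(ps),np.sin(ps)])
print(a,b,np.linalg.norm(a-b))
s=arm.read_state();print('tcp from base',(np.array(s['tool_pos'])[:2]-m[:2])@u, 'lat',(np.array(s['tool_pos'])[:2]-m[:2])@np.array([u[1],-u[0]]))
for d in(77,95):
    print(d,[ (np.array(proj('scene',[*(m[:2]+u*d),z]))-[200,170])*5 for z in(.022,.044)])
E
```

```text
[ 0.6832526  -0.10148209  0.044     ] [ 0.64682457 -0.079168    0.044     ] 0.04271908570117419
tcp from base 0.09583876605624742 lat 0.0005628476360445739
77 [array([-39911.50788793,  -3062.20053104]), array([-40055.6903437,  -3081.2785677])]
95 [array([-42184.48691017,  -3258.45108858]), array([-42314.77338005,  -3275.37171416])]
```

```bash
python3 - <<'E'
from h import *
a=ray('top',118/6+320,88/6+140,.044);b=ray('top',70/6+320,163/6+140,.044);m=(a+b)/2
ps=np.radians(60.8);u=-np.array([np.cos(ps),np.sin(ps)]);l=np.array([np.sin(ps),-np.cos(ps)])
f=lambda d,w,z:np.round((np.array(proj('scene',[*(m[:2]+(u*d+l*w)/1000),z]))-[200,170])*5)
for d in(0,77,95):
  print(d,[f(d,w,.022) for w in(-19,0,19,22)],f(d,19,.041),f(d,22,.044))
print('pad edges near', f(96-11,35,.03),f(96+11,35,.03))
E
python3 -c "
from h import *
crop('s3',270,230,340,275,10,'s3b')"
```

```text
0 [array([619., 408.]), array([616., 437.]), array([613., 467.]), array([612., 472.])] [614. 447.] [613. 448.]
77 [array([476., 395.]), array([472., 425.]), array([467., 454.]), array([467., 459.])] [466. 434.] [466. 435.]
95 [array([443., 392.]), array([438., 422.]), array([433., 451.]), array([433., 456.])] [432. 431.] [431. 432.]
pad edges near [448. 470.] [406. 466.]
```

View pics/s3b.png

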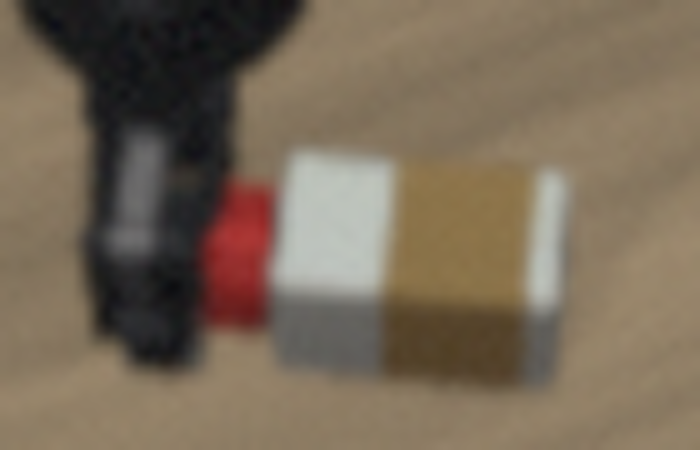

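```bash
python3 - <<'E'
from h import *
for X in([.6513,-.1589,.044],[.616,-.2217,.044],[.6126,-.1392,.044]): print(np.round(proj('scene',X),1))
d=np.load('pics/s3.npy');d0=np.load('pics/s0.npy')
print('s0 base near corner', [np.round(world('scene',u,v,d0[v,u]),4) for u,v in((296,254),(298,247),(290,250))])
for u,v in((325,258),(320,257),(312,255),(303,253),(294,254),(298,250)): print(u,v,np.round(world('scene',u,v,d[v,u]),4))
d=np.load('pics/t3.npy')
for u,v in((337,162),(341,164),(344,166)): print(u,v,np.round(world('top',u,v,d[v,u]),4))
E
```

```text
[297.1 257.2]
[269.6 254.8]
[298.5 243.6]
s0 base near corner [array([ 0.6396, -0.1574,  0.0422]), array([ 0.6211, -0.1441,  0.0423]), array([ 0.6202, -0.1666,  0.0402])]
325 258 [ 0.6794 -0.0921  0.0396]
320 257 [ 0.6737 -0.1039  0.0435]
312 255 [ 0.6599 -0.1206  0.0437]
303 253 [ 0.6455 -0.14    0.0447]
294 254 [ 0.636  -0.1616  0.04  ]
298 250 [ 0.6295 -0.1476  0.0416]
337 162 [ 0.6627 -0.0942  0.0409]
341 164 [ 0.6565 -0.1054  0.0434]
344 166 [ 0.6505 -0.1138  0.0445]
```

```bash
python3 -c "
from h import *
crop('t3',322,148,362,182,16,'t3b')"
```

```text
(no output)
```

View pics/t3b.png

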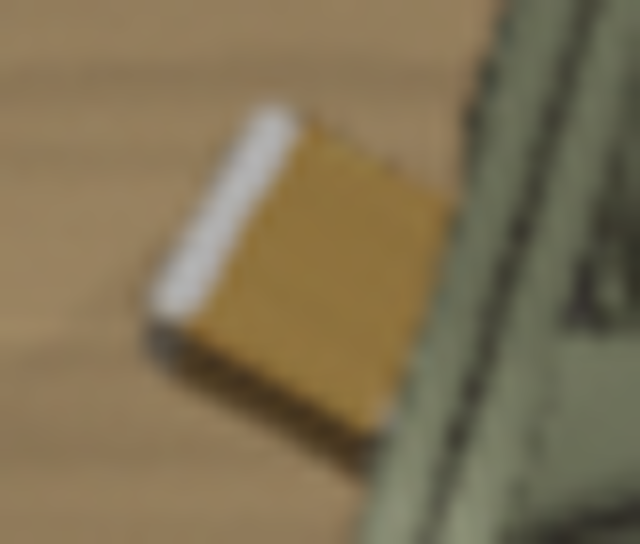

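```bash
python3 -m inch '[[0.65,3,0,6,0],[0.65,3,0,6,0],[0.3,3,0,6,0],[0.3,3,0,6,0],[0.3,3,0,6,0],[0.3,3,0,6,0],[0.3,3,0,6,0]]' 20;python3 -m inch '[[0.3,2,0,-7,0],[0.3,5,0,-15,0],[0.3,9,0,-23,0],[0.3,13,0,-30,0],[0.3,18,0,-37,0],[0.3,23,0,-43,0],[0.3,23,0,-43,0]]' 20; python3 -c "
from h import *
go(.604,-.198,.005,60.85)
snap('scene','s4');crop('s4',200,170,340,290,5,'s4a')
"
```

```text
t: 5.27
tool_pos: [0.6189, -0.1707, 0.0056]
tool_rot: [-180.0, -0.0, 60.8]
force: [0.8, 0.9, -1.0]
width: 0.037
t: 5.85
tool_pos: [0.6317, -0.1501, 0.0507]
tool_rot: [179.8, -0.1, 60.9]
force: [-0.5, -0.2, -2.6]
width: 0.037
t 5.85 pos [ 0.6317 -0.1501  0.0507] rot [ 1.7981e+02 -6.0000e-02  6.0890e+01] F [-0.5  -0.25 -2.59] w 0.037 j [-14.  33.  93.   0.  54.  15.]
shift x -55.3 y -0.9 z 45.7 yaw 0.001
```

View pics/s4a.png

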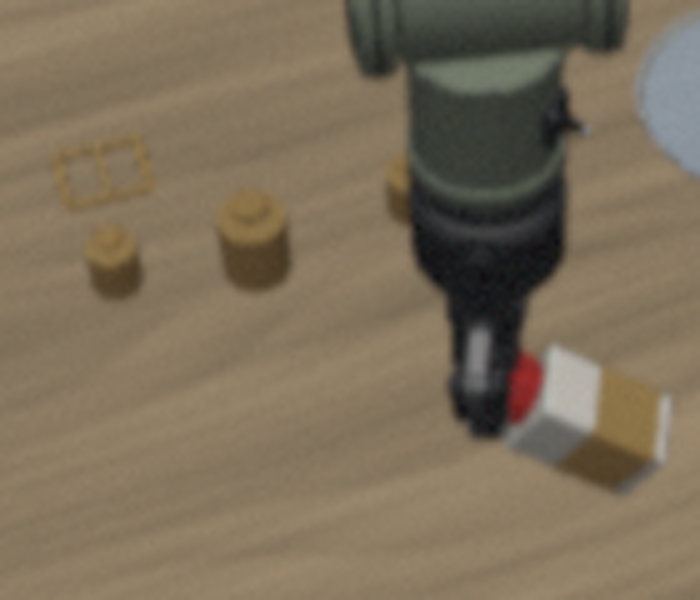

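The jar is now turning about its base edge; it hangs about 30° base-down, cap at (525,385) in the crop and base at (645,440). I'll continue the arc.

```bash
python3 -m inch '[[0.3,6,0,-5,0],[0.3,12,0,-10,0],[0.3,19,0,-15,0],[0.3,26,0,-19,0],[0.3,33,0,-22,0],[0.3,41,0,-25,0],[0.3,49,0,-27,0],[0.3,57,0,-28.5,0],[0.3,65,0,-29,0],[0.3,65,0,-29,0]]' 20; python3 -c "
from h import *
go(.604,-.198,.005,60.85)
snap('scene','s5');crop('s5',220,170,360,290,5,'s5a')
"
```

```text
t: 6.73
tool_pos: [0.6625, -0.0927, 0.0778]
tool_rot: [180.0, -0.0, 60.9]
force: [-0.0, -0.8, -3.0]
width: 0.037
t 6.73 pos [ 0.6625 -0.0927  0.0778] rot [ 1.800e+02 -2.000e-02  6.091e+01] F [-0.02 -0.84 -3.01] w 0.037 j [-9. 33. 88.  0. 59. 20.]
shift x -120.5 y 0.1 z 72.8 yaw 0.001
```

View pics/s5a.png

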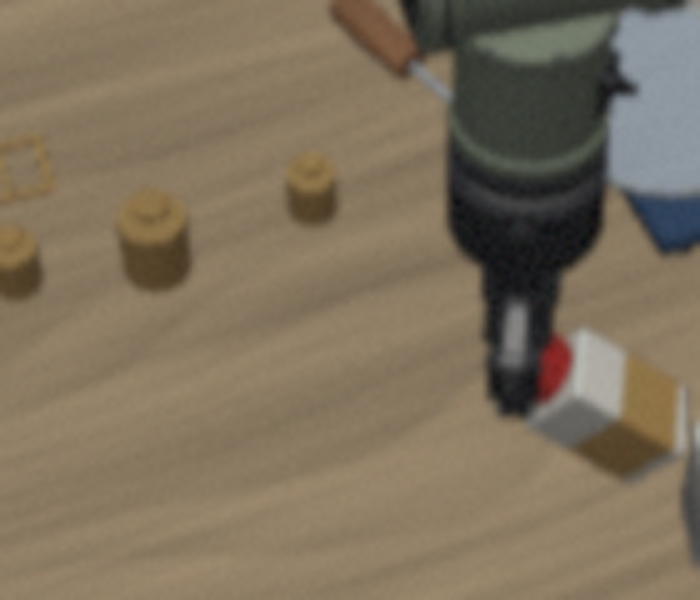

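```bash
python3 -m inch '[[0.3,-20,0,-10,0],[0.3,-40,0,-45,0],[0.3,-50,0,-45,0],[0.3,-50,0,-33,0],[0.3,-50,0,-22,0],[0.3,-50,0,-63,0],[0.3,-50,0,-63,0],[0.3,-50,0,-50,0],[0.3,-50,0,-90,0],[0.3,-50,0,-90,0]]' 20; python3 -c "
from h import *
go(.604,-.198,.005,60.85)
snap('scene','s6');crop('s6',220,170,360,290,5,'s6a')
print(np.round(ray('top',310,130,.095),3))
"
```

```text
t: 7.62
tool_pos: [0.6392, -0.137, 0.1694]
tool_rot: [179.8, -0.1, 60.9]
force: [1.5, -0.3, -0.9]
width: 0.0371
t 7.62 pos [ 0.6392 -0.137   0.1694] rot [ 1.7982e+02 -1.1000e-01  6.0870e+01] F [ 1.52 -0.32 -0.93] w 0.0371 j [-13.  28.  84.   0.  68.  16.]
shift x -70.5 y -1.0 z 164.4 yaw 0.000
[ 0.738 -0.018  0.095]
```

View pics/s6a.png

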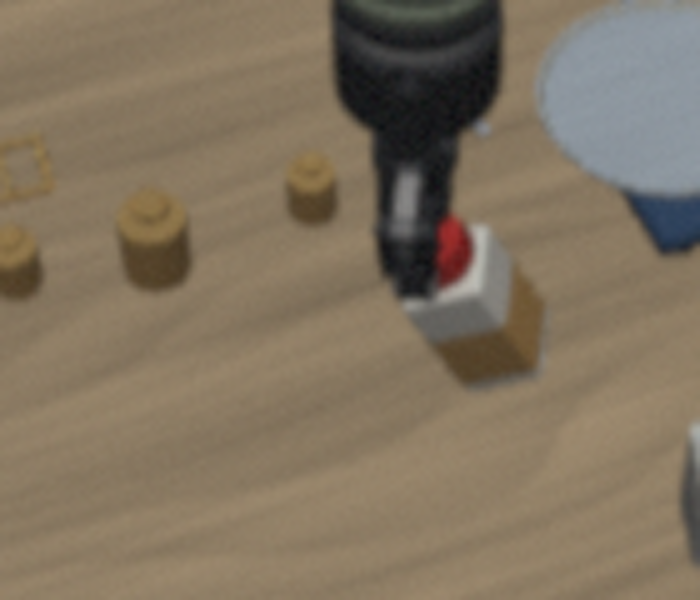

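The jolts ratcheted it to about 65°: cap on top at crop (455,250), base at (505,375). Next I'll touch the base edge to the bench and finish by dragging.

```bash
python3 -m inch '[[0.3,-10,0,35,0],[0.3,-10,0,65,0],[0.3,-10,0,82,0],[0.3,-10,0,90,0],[0.3,-4,0,93,0],[0.3,3,0,93,0],[0.3,10,0,93,0],[0.3,17,0,93,0],[0.3,24,0,93,0],[0.3,24,0,93,0]]' 20; python3 -c "
from h import *
go(.604,-.198,.005,60.85)
snap('scene','s7');crop('s7',220,170,360,290,5,'s7a')
"
```

```text
t: 8.5
tool_pos: [0.6499, -0.1149, 0.0759]
tool_rot: [180.0, -0.1, 60.9]
force: [-3.0, 1.8, 12.2]
width: 0.0371
t 8.5 pos [ 0.6499 -0.1149  0.0759] rot [ 1.7997e+02 -9.0000e-02  6.0900e+01] F [-2.98  1.8  12.19] w 0.0371 j [-11.  33.  89.   0.  58.  18.]
shift x -95.0 y 0.3 z 70.9 yaw 0.001
```

View pics/s7a.png

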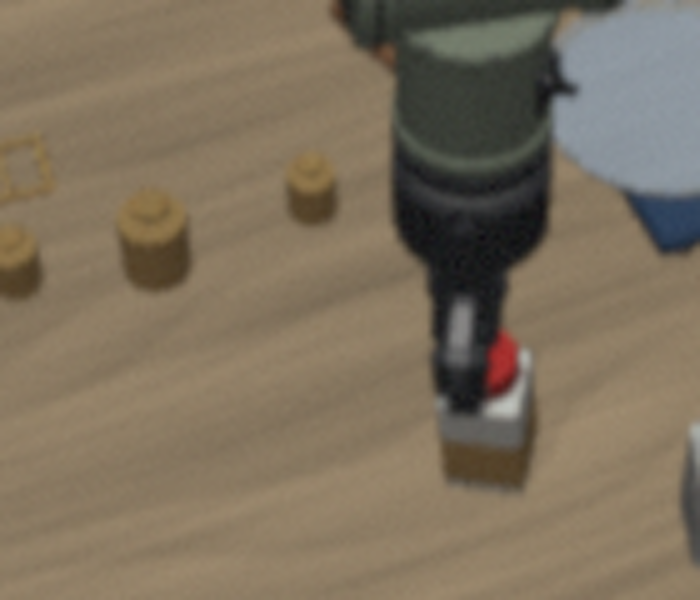

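```bash
python3 -m inch '[[0.3,4,0,1,0],[0.3,8,0,2,0],[0.3,8,0,2,0],[0.3,8,0,2,0],[0.62,8,0,0,0],[0.62,8,0,0,0],[0.62,8,0,-10,0],[0.62,8,0,-40,0],[0.62,-20,0,-60,0],[0.62,-60,0,-60,0]]' 20; python3 -c "
from h import *
snap('scene','s8');crop('s8',220,170,360,290,5,'s8a');snap('top','t8');crop('t8',300,120,420,220,6,'t8a')
go(.604,-.198,.005,60.85)
"
```

```text
t: 9.38
tool_pos: [0.624, -0.1679, 0.1393]
tool_rot: [179.5, -0.2, 61.1]
force: [1.5, -0.7, -0.0]
width: 0.0531
t 9.48 pos [ 0.6184 -0.173   0.136 ] rot [1.7992e+02 1.0000e-01 6.0630e+01] F [0.58 0.19 0.74] w 0.053 j [-17.  28.  88.  -0.  64.  13.]
shift x -28.9 y -0.3 z 131.0 yaw -0.004
```

View pics/s8a.png

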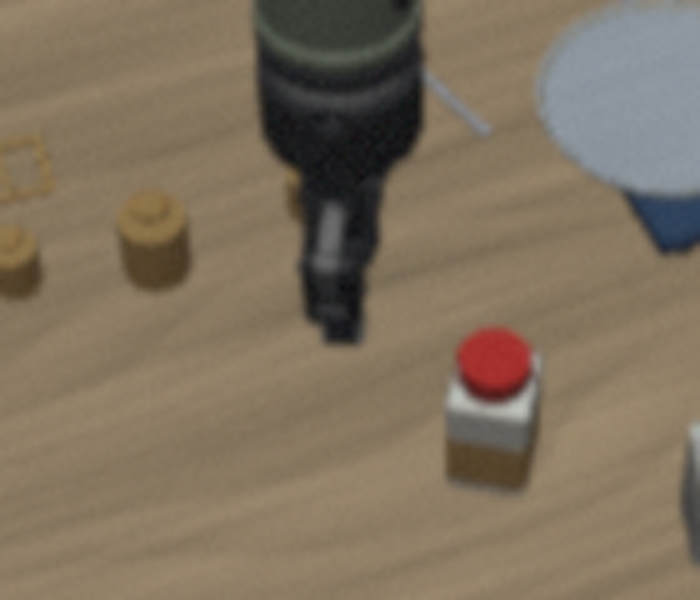

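View pics/t8a.png

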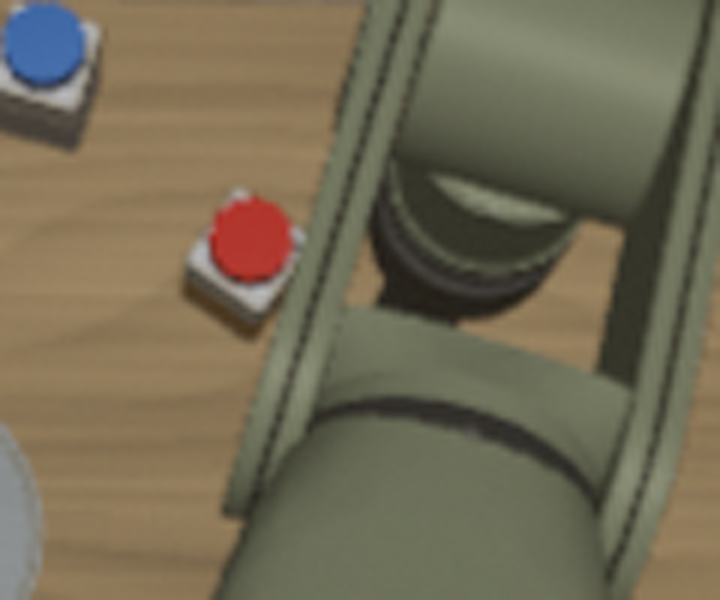

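```bash
python3 -c "
from h import *
d=np.load('pics/t8.npy');print(np.round(ray('top',342,159.7,.095),4), np.round(world('top',342,160,d[160,342]),4))
d=np.load('pics/s8.npy');u,v=495/5+220,358/5+170;print(np.round(ray('scene',u,v,.095),4), np.round(world('scene',u,v,d[int(v),int(u)]),4))
p=(ray('top',342,159.7,.095)+ray('scene',u,v,.095))/2
go(p[0],p[1],.13,60.85)"
```

```text
[ 0.6558 -0.1051  0.095 ] [ 0.6549 -0.1051  0.0954]
[ 0.6615 -0.1023  0.095 ] [ 0.6582 -0.1008  0.09  ]
t 9.48 pos [ 0.6184 -0.173   0.136 ] rot [1.7992e+02 1.0000e-01 6.0630e+01] F [0.58 0.19 0.74] w 0.053 j [-17.  28.  88.  -0.  64.  13.]
shift x 80.1 y 1.1 z 6.0 yaw -0.004
```

The red jar now stands upright, cap at scene crop (495,360), top crop (252,238), clear of the blue jar. Next I'll grip its body just below the cap.

```bash
python3 -m inch '[[0.9,40,1,0,0],[0.9,79,1,0,0],[0.9,79,1,0,0],[0.9,79,1,30,0],[0.9,79,1,60,0],[0.9,79,1,86,0],[0.9,79,1,86,0],[0.3,79,1,86,0],[0.3,79,1,86,0],[0.3,79,1,86,0]]' 40; python3 -m inch '[[0.3,0,0,0,0],[0.3,0,0,-20,0],[0.3,0,0,-50,0],[0.3,0,0,-90,0],[0.3,0,0,-130,0],[0.3,0,0,-170,0],[0.3,0,0,-190,0],[0.3,0,0,-190,0]]' 40; python3 -c "
from h import *
snap('scene','s9');crop('s9',200,100,360,220,5,'s9a')
go(.521,.340,.250)
"
```

```text
t: 10.32
tool_pos: [0.6603, -0.1005, 0.0511]
tool_rot: [179.9, -0.1, 60.8]
force: [0.1, 2.1, -0.4]
width: 0.0446
t: 10.98
tool_pos: [0.662, -0.1013, 0.2465]
tool_rot: [179.2, -0.3, 60.8]
force: [1.0, -0.3, -2.4]
width: 0.0445
t 11.03 pos [ 0.6605 -0.1011  0.2423] rot [ 1.796e+02 -1.300e-01  6.083e+01] F [ 0.53 -0.4  -3.99] w 0.0446 j [-10.  26.  75.  -0.  78.  19.]
shift x 317.1 y -336.8 z -7.7 yaw 0.000
```

View pics/s9a.png

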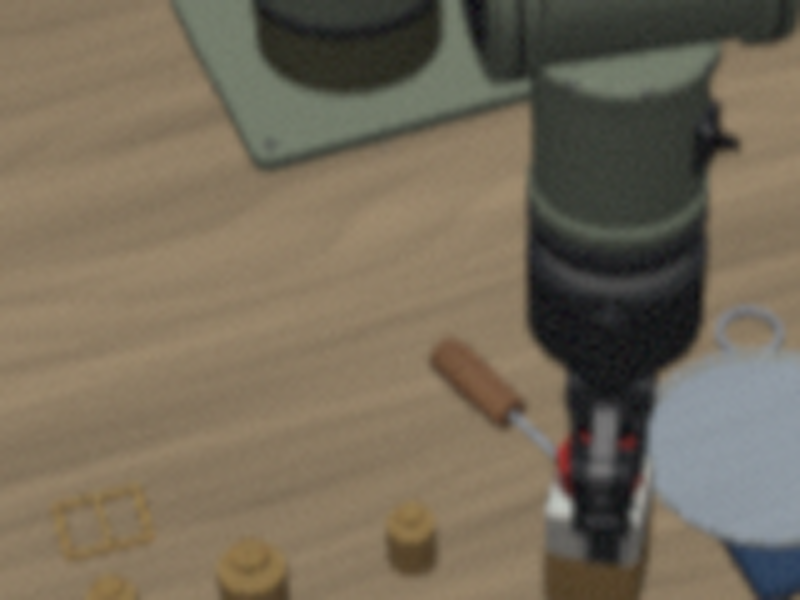

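```bash
python3 -m inch '[[0.3,26,-28,-22,0],[0.3,52,-55,-22,0],[0.3,78,-83,-22,0],[0.3,104,-110,-22,0],[0.3,130,-138,-22,0],[0.3,156,-166,-22,0],[0.3,182,-194,-22,0],[0.3,208,-221,-22,0],[0.3,234,-249,-22,0],[0.3,260,-276,-22,0]]' 40; python3 -m inch '[[0.3,25,-25,0,0],[0.3,45,-48,0,0],[0.3,56,-60,0,0],[0.3,57,-61,0,0],[0.3,57,-61,0,0]]' 40; python3 -c "
from h import *
snap('scene','s10');crop('s10',340,60,500,200,5,'s10a')
snap('top','t10');crop('t10',100,130,260,260,5,'t10a')
go(.521,.340,.170)
"
```

```text
t: 11.87
tool_pos: [0.5429, 0.2618, 0.2579]
tool_rot: [-179.8, 0.2, 60.8]
force: [0.8, -0.1, -4.1]
width: 0.0444
t: 12.28
tool_pos: [0.5183, 0.3404, 0.2581]
tool_rot: [-179.9, 0.3, 61.0]
force: [0.4, -0.8, -3.6]
width: 0.0443
t 12.38 pos [0.5193 0.3391 0.2592] rot [-179.96    0.19   60.81] F [ 0.77  0.01 -3.94] w 0.0445 j [32. 22. 80. -0. 78. 61.]
shift x 1.6 y 1.0 z 89.2 yaw 0.000
```

View pics/s10a.png

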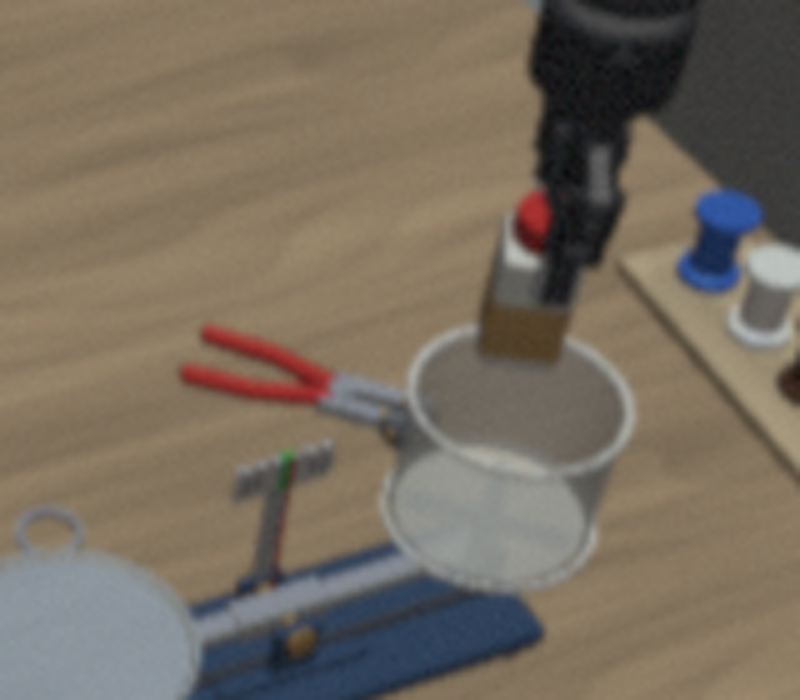

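View pics/t10a.png

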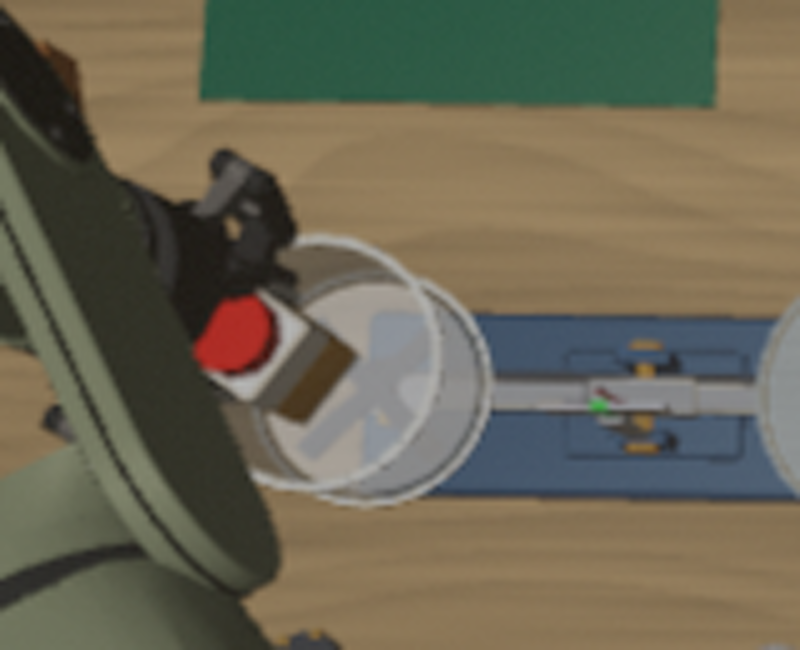

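```bash
python3 -m inch '[[0.3,1,1,30,0],[0.3,1,1,65,0],[0.3,1,1,95,0],[0.3,1,1,115,0],[0.3,1,1,124,0],[0.3,1,1,129,0],[0.3,1,1,133,0],[0.3,1,1,137,0],[0.3,1,1,141,0],[0.3,1,1,144,0]]' 40;  python3 -c "
from h import *
go(.521,.340,.170)
"
```

```text
t: 13.22
tool_pos: [0.5219, 0.3408, 0.1179]
tool_rot: [179.9, -0.1, 60.8]
force: [0.8, -1.5, -1.4]
width: 0.0447
t 13.22 pos [0.5219 0.3408 0.1179] rot [ 1.7988e+02 -1.2000e-01  6.0840e+01] F [ 0.81 -1.51 -1.38] w 0.0447 j [32. 27. 92. -0. 60. 61.]
shift x -1.1 y -0.4 z -52.1 yaw 0.000
```

```bash
python3 -m inch '[[0.3,0,0,1.5,0],[0.3,0,0,3,0],[0.3,0,0,3,0]]' 40;  python3 -c "
from h import *
go(.521,.340,.170)
snap('scene','s11');crop('s11',340,60,500,200,5,'s11a')
"
```

```text
t: 13.47
tool_pos: [0.5213, 0.3409, 0.1141]
tool_rot: [180.0, -0.1, 60.8]
force: [1.4, -0.6, -1.3]
width: 0.0445
t 13.47 pos [0.5213 0.3409 0.1141] rot [ 1.7996e+02 -5.0000e-02  6.0840e+01] F [ 1.41 -0.59 -1.32] w 0.0445 j [32. 28. 93. -0. 60. 61.]
shift x -0.9 y 0.2 z -55.9 yaw 0.000
```

View pics/s11a.png

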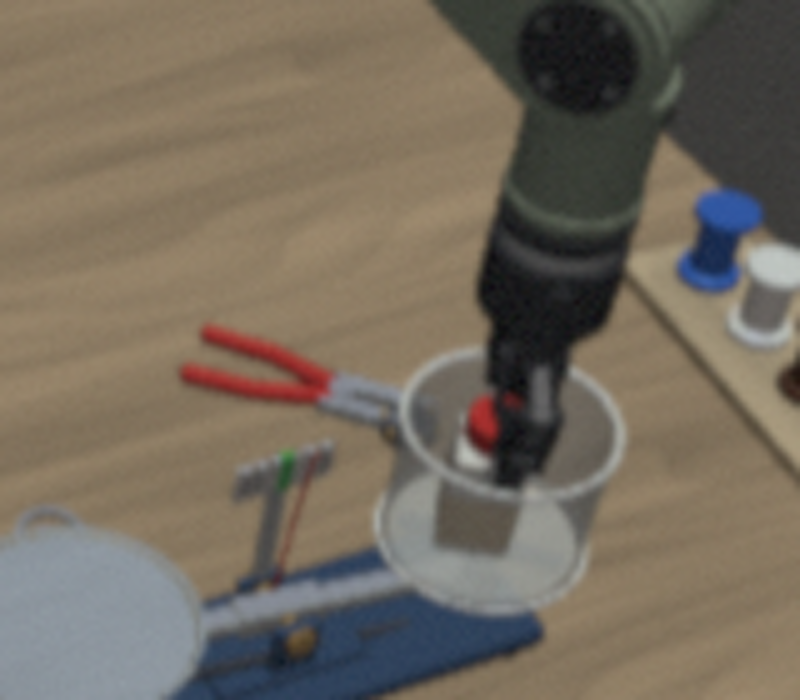

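```bash
python3 -m inch '[[0.3,0,0,1.5,0],[0.3,0,0,3,0],[0.3,0,0,3.5,0],[0.3,0,0,3.5,0]]' 40;  python3 -c "
from h import *
go(.521,.340,.170)
"
```

```text
t: 13.85
tool_pos: [0.5213, 0.3409, 0.111]
tool_rot: [180.0, -0.1, 60.8]
force: [0.7, -2.2, 2.7]
width: 0.0445
t 13.85 pos [0.5213 0.3409 0.111 ] rot [ 1.7995e+02 -6.0000e-02  6.0840e+01] F [ 0.75 -2.23  2.71] w 0.0445 j [32. 28. 93. -0. 59. 61.]
shift x -0.9 y 0.2 z -59.0 yaw 0.000
```

The jar is standing on the bucket floor at the beam stop. I'll open just enough to release it and lift straight out.

```bash
python3 -m inch '[[0.64,0,0,0,0],[0.64,0,0,0,0],[0.64,0,0,0,0],[0.64,0,0,-10,0],[0.64,0,0,-30,0],[0.64,0,0,-70,0],[0.64,0,0,-110,0],[0.64,0,0,-150,0],[0.64,0,0,-160,0]]' 20;  python3 -c "
from h import *
snap('scene','s12');crop('s12',300,60,500,210,4,'s12a')
snap('top','t12');crop('t12',100,130,260,260,5,'t12a')
go(.4381,-.3,.27)
"
```

```text
t: 14.6
tool_pos: [0.523, 0.3422, 0.2787]
tool_rot: [179.6, -0.7, 60.8]
force: [0.3, 1.2, 1.3]
width: 0.055
t 14.7 pos [0.5219 0.3415 0.2743] rot [179.8   -0.38  60.84] F [ 0.78  0.05 -0.62] w 0.0548 j [32. 21. 79.  0. 79. 61.]
shift x -601.0 y 239.4 z 4.3 yaw 0.000
```

View pics/s12a.png

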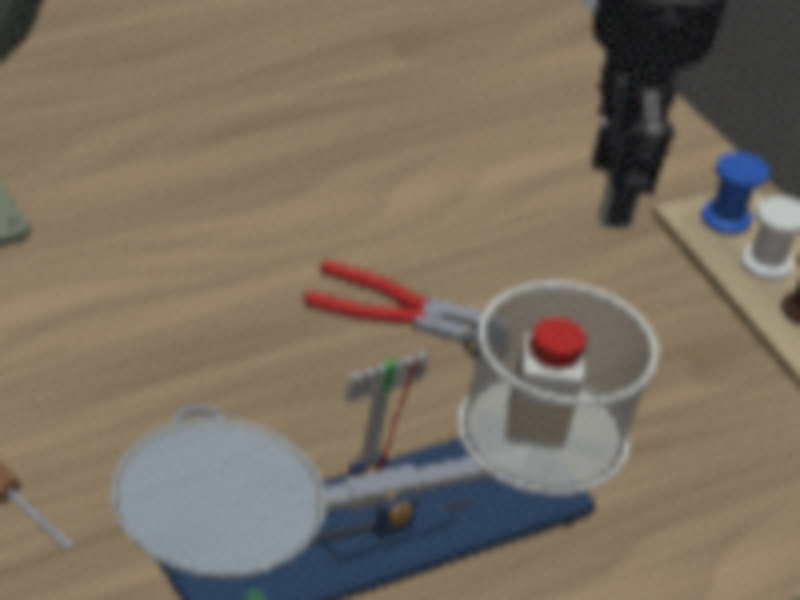

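View pics/t12a.png

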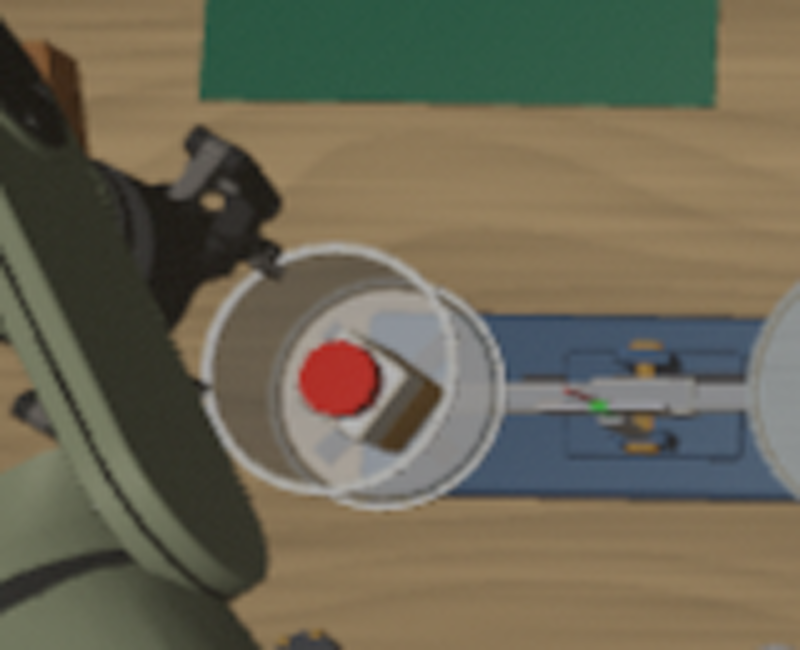

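Both views confirm the jar stands upright in the bucket: cap at scene crop (558,340), top crop (338,378). The beam is at its stop, with the pointer to the right of the green. The force reading of about 3.9–4.0 N suggests roughly 400 g, so I'll start with weight 200a.

```bash
python3 -c "
from h import *
go(.4535,-.1283,.12)
"
```

```text
t 14.7 pos [0.5219 0.3415 0.2743] rot [179.8   -0.38  60.84] F [ 0.78  0.05 -0.62] w 0.0548 j [32. 21. 79.  0. 79. 61.]
shift x -443.6 y 169.1 z 154.3 yaw 0.000
```

```bash
python3 -m inch '[[0.64,-38,14,0,0],[0.64,-76,29,0,0],[0.64,-114,43,0,0],[0.64,-152,58,0,0],[0.64,-190,72,0,0],[0.64,-228,87,0,0],[0.64,-266,101,0,0],[0.64,-304,116,0,0],[0.64,-342,130,0,0],[0.64,-380,145,0,0]]' 20; python3 -m inch '[[0.64,-35,13,20,0],[0.64,-62,23,50,0],[0.64,-63,24,80,0],[0.64,-63,24,110,0],[0.64,-63,24,145,0],[0.64,-63,24,150,0],[0.64,-63,24,150,0]]'; python3 -c "
from h import *
snap('scene','s13');crop('s13',180,140,340,260,5,'s13a')
go(.4535,-.1283,.006)
"
```

```text
t: 15.53
tool_pos: [0.4603, -0.0632, 0.2683]
tool_rot: [-179.8, 0.1, 60.9]
force: [0.9, 0.2, 0.2]
width: 0.0547
t: 16.12
tool_pos: [0.4499, -0.1277, 0.1175]
tool_rot: [-179.5, 0.1, 60.8]
force: [-0.1, -0.5, 0.4]
width: 0.0545
t 16.17 pos [ 0.4518 -0.1282  0.1196] rot [-1.7983e+02  4.0000e-02  6.0840e+01] F [0.83 0.33 0.51] w 0.0547 j [-17.  15. 112.  -0.  53.  12.]
shift x 0.7 y 1.5 z 113.6 yaw 0.000
```

View pics/s13a.png

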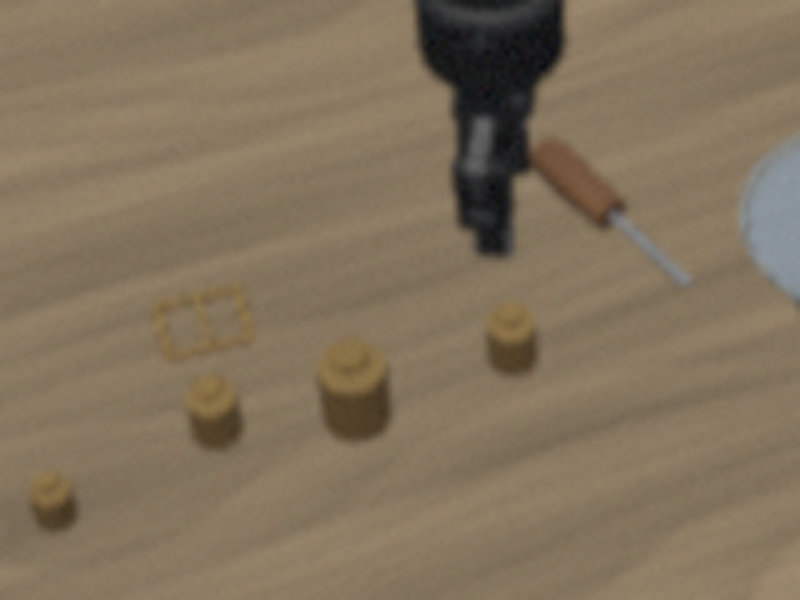

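The gripper is above weight 200a, which is at crop (511,340). I'll descend and grip.

```bash
python3 -m inch '[[0.64,1,0.5,40,0],[0.64,1,0.5,80,0],[0.64,1,0.5,105,0],[0.64,1,0.5,113,0],[0.64,1,0.5,113,0],[0.1,1,0.5,113,0],[0.1,1,0.5,113,0],[0.1,1,0.5,113,0],[0.1,1,0.5,113,0],[0.1,1,0.5,113,0]]' 35; python3 -m inch '[[0.1,0,0,0,0],[0.1,0,0,-20,0],[0.1,0,0,-55,0],[0.1,0,0,-95,0],[0.1,0,0,-135,0],[0.1,0,0,-165,0],[0.1,0,0,-165,0],[0.1,0,0,-165,0]]' ; python3 -c "
from h import *
snap('scene','s14');crop('s14',180,100,340,220,5,'s14a')
go(.535,.035,.17)
"
```

```text
t: 17.0
tool_pos: [0.4553, -0.1283, 0.0096]
tool_rot: [179.7, -0.1, 60.8]
force: [-0.1, 0.7, 7.1]
width: 0.0276
t: 17.67
tool_pos: [0.4544, -0.1282, 0.1749]
tool_rot: [179.7, -0.1, 60.8]
force: [1.1, 0.5, -2.6]
width: 0.0277
t 17.72 pos [ 0.4531 -0.1278  0.1729] rot [ 1.7993e+02 -1.0000e-02  6.0840e+01] F [-0.48  0.99 -2.66] w 0.028 j [-17.  12. 108.  -0.  60.  12.]
shift x 182.1 y -7.8 z 2.9 yaw 0.000
```

View pics/s14a.png

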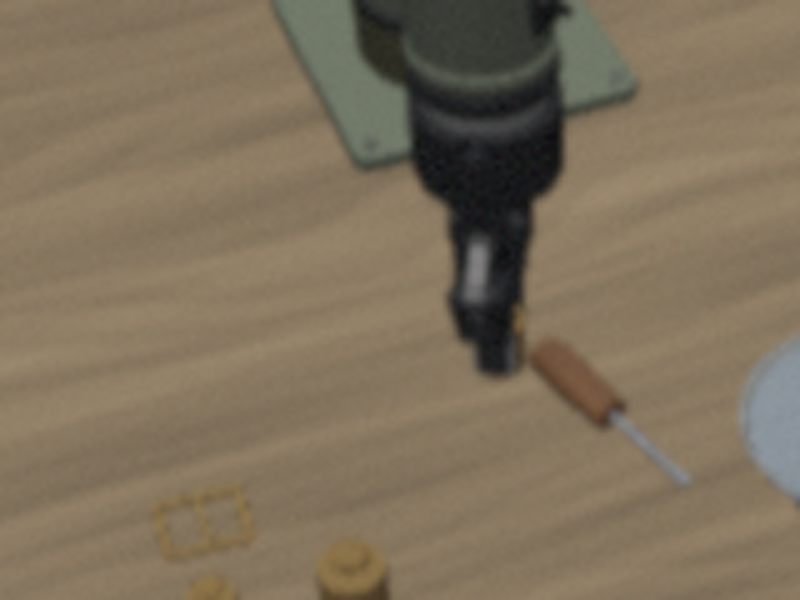

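```bash
python3 -c "
from h import *
go(.5385,.0924,.16)
"
```

```text
t 17.72 pos [ 0.4531 -0.1278  0.1729] rot [ 1.7993e+02 -1.0000e-02  6.0840e+01] F [-0.48  0.99 -2.66] w 0.028 j [-17.  12. 108.  -0.  60.  12.]
shift x 233.9 y -32.7 z 12.9 yaw 0.000
```

```bash
python3 -m inch '[[0.1,30,-4,0,0],[0.1,65,-9,0,0],[0.1,100,-14,0,0],[0.1,135,-19,0,0],[0.1,170,-24,0,0],[0.1,205,-29,0,0],[0.1,228,-32,0,0],[0.1,234,-33,0,0],[0.1,234,-33,20,0],[0.1,234,-33,40,0]]'; python3 -m inch '[[0.1,0,0,4,0],[0.1,0,0,10,0],[0.1,0,0,14,0],[0.1,0,0,17,0],[0.1,0,0,17,0]]'; python3 -c "
from h import *
snap('scene','s15');crop('s15',300,110,460,230,5,'s15a')
go(.5385,.0924,.11)
"
```

```text
t: 18.55
tool_pos: [0.5383, 0.0927, 0.1309]
tool_rot: [-180.0, 0.1, 60.9]
force: [0.1, 0.2, -2.9]
width: 0.0276
t: 18.97
tool_pos: [0.5387, 0.0922, 0.1153]
tool_rot: [-180.0, 0.0, 60.8]
force: [0.0, -0.2, -1.8]
width: 0.028
t 19.02 pos [0.5389 0.0923 0.1157] rot [ 1.7997e+02 -1.0000e-02  6.0810e+01] F [ 0.46  0.18 -1.73] w 0.028 j [  9.  22. 103.  -0.  55.  38.]
shift x -0.1 y -0.4 z 5.7 yaw 0.000
```

View pics/s15a.png

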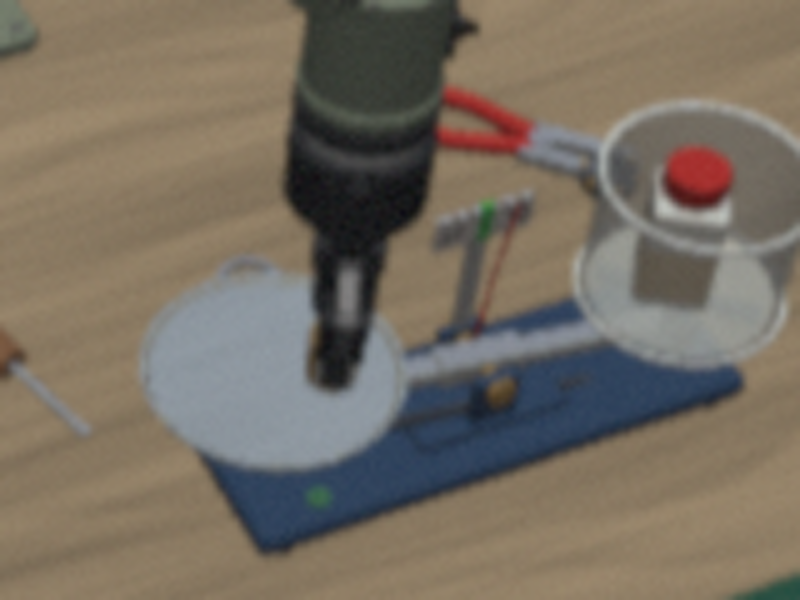

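Holding over the plate at crop (330,370), inside the rim and still a few mm above the surface. I'll lower gradually.

```bash
python3 -m inch '[[0.1,0,0,2,0],[0.1,0,0,4,0],[0.1,0,0,5,0],[0.1,0,0,5,0]]'; python3 -m inch '[[0.1,0,0,1,0],[0.1,0,0,2,0],[0.1,0,0,3,0],[0.1,0,0,3,0]]'
```

```text
t: 19.35
tool_pos: [0.539, 0.0924, 0.1105]
tool_rot: [180.0, -0.0, 60.8]
force: [-0.1, -0.5, -0.0]
width: 0.0279
t: 19.68
tool_pos: [0.5388, 0.0925, 0.1072]
tool_rot: [180.0, -0.0, 60.8]
force: [0.4, -1.3, 0.0]
width: 0.0274
```

```bash
python3 -m inch '[[0.5,0,0,0,0],[0.5,0,0,0,0],[0.5,0,0,0,0],[0.5,0,0,-20,0],[0.5,0,0,-55,0],[0.6,0,0,-65,0],[0.6,-30,0,-65,0],[0.6,-65,3,-65,0]]';python3 -c "
from h import *
snap('scene','s16');crop('s16',300,110,460,230,5,'s16a')
go(.4379,-.2993,.12)
"
```

```text
t: 20.35
tool_pos: [0.5106, 0.0352, 0.1735]
tool_rot: [179.8, -0.1, 61.0]
force: [0.1, -1.0, -0.1]
width: 0.0508
t 20.4 pos [0.5062 0.0295 0.1726] rot [-179.97    0.3    60.86] F [-4.27 -4.41 -1.58] w 0.0515 j [  2.  15. 103.  -0.  62.  31.]
shift x -320.4 y 100.5 z 52.6 yaw 0.000
```

View pics/s16a.png

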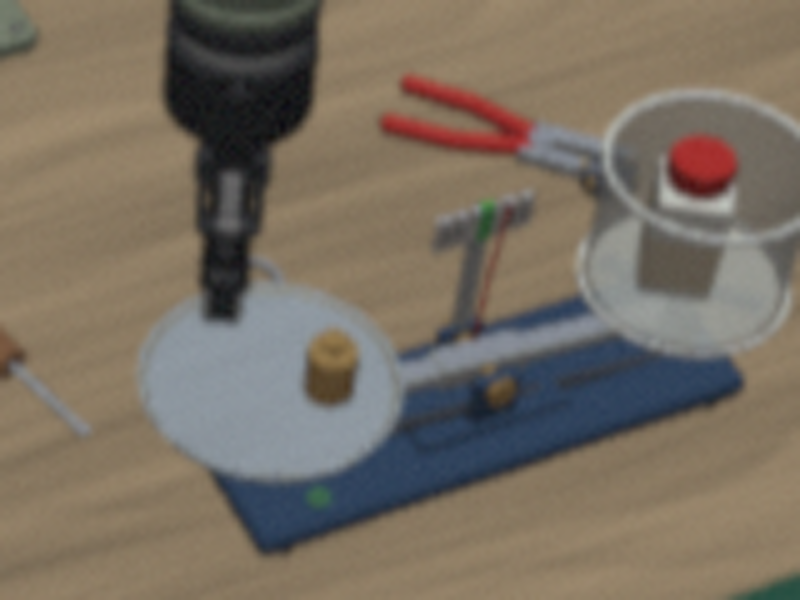

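```bash
python3 -m inch '[[0.64,-36,11,0,0],[0.64,-72,23,0,0],[0.64,-108,34,0,0],[0.64,-144,45,0,0],[0.64,-180,56,0,0],[0.64,-216,68,0,0],[0.64,-252,79,10,0],[0.64,-288,90,20,0],[0.64,-318,100,35,0],[0.64,-321,101,50,0]]';python3 -m inch '[[0.64,0,0,0,0],[0.64,0,0,0,0]]'; python3 -c "
from h import *
snap('scene','s17');crop('s17',300,110,460,230,5,'s17a');crop('s17',140,160,260,260,6,'s17b')
go(.4379,-.2993,.007)
"
```

```text
t: 21.23
tool_pos: [0.4412, -0.3003, 0.1223]
tool_rot: [179.8, 0.1, 60.6]
force: [0.6, 0.3, -1.0]
width: 0.0548
t: 21.4
tool_pos: [0.4409, -0.2949, 0.1217]
tool_rot: [-179.9, -0.0, 60.8]
force: [0.3, -0.9, 0.1]
width: 0.0545
t 21.45 pos [ 0.4416 -0.2947  0.1226] rot [-1.7999e+02 -2.0000e-02  6.0840e+01] F [-0.02 -0.5  -0.14] w 0.0544 j [-35.  20. 105.   0.  56.  -6.]
shift x -5.8 y -1.0 z 115.6 yaw 0.000
```

View pics/s17a.png

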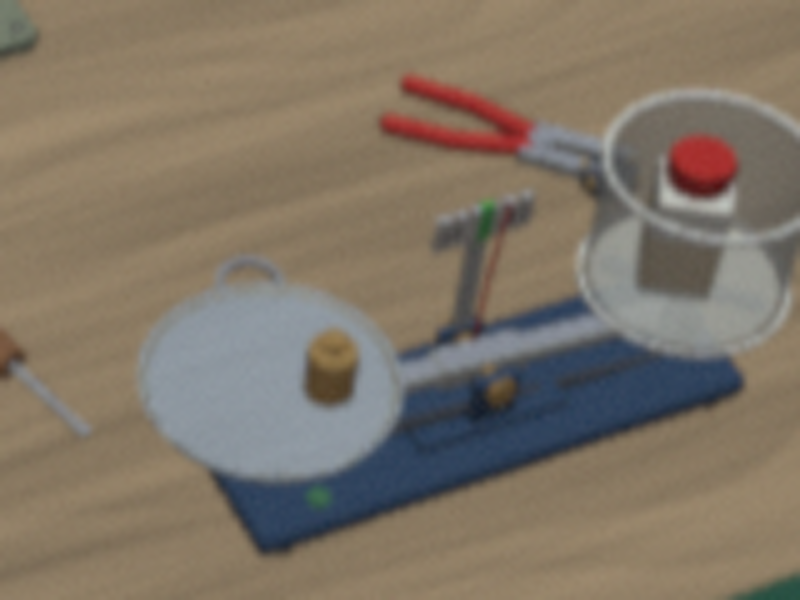

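View pics/s17b.png

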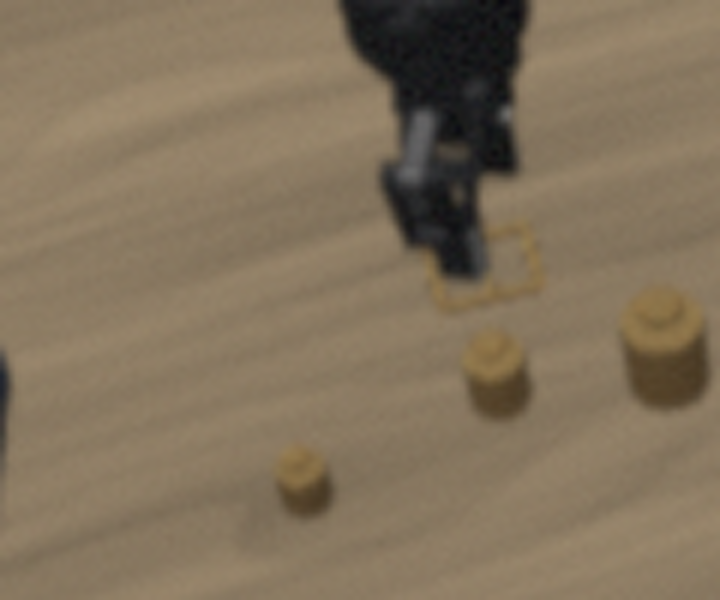

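```bash
python3 -c "
from h import *
for p in ((395,263),(413,261),(396,280),(413,279)): print(np.round(ray('top',*p,.006),3))
"
```

```text
[ 0.382 -0.261  0.006]
[ 0.389 -0.312  0.006]
[ 0.335 -0.263  0.006]
[ 0.339 -0.311  0.006]
```

```bash
python3 -m inch '[[0.55,-5,-1,15,0.1],[0.55,-5,-1,35,0.2],[0.55,-5,-1,60,0.3],[0.55,-5,-1,80,0.4],[0.55,-5,-1,105,0.4],[0.55,-5,-1,114,0.4],[0.55,-5,-1,114,0.4],[0.1,-5,-1,114,0.4],[0.1,-5,-1,114,0.4],[0.1,-5,-1,114,0.4]]' 35; python3 -m inch '[[0.1,0,0,0,0],[0.1,0,0,0,0],[0.1,0,0,-20,0],[0.1,0,0,-55,0],[0.1,0,0,-95,-0.1],[0.1,0,0,-135,-0.2],[0.1,0,0,-165,-0.3],[0.1,0,0,-165,-0.4],[0.1,0,0,-165,-0.4]]' ; python3 -c "
from h import *
snap('scene','s18');crop('s18',140,120,300,240,5,'s18a')
go(.5035,.0296,.17)
"
```

```text
t: 22.28
tool_pos: [0.4395, -0.2997, 0.0101]
tool_rot: [179.8, -0.1, 37.9]
force: [0.6, 0.2, 2.2]
width: 0.0274
t: 23.03
tool_pos: [0.4386, -0.2996, 0.1757]
tool_rot: [179.7, 0.0, 60.9]
force: [-0.0, 1.4, -2.0]
width: 0.0279
t 23.08 pos [ 0.4376 -0.2989  0.1739] rot [1.7998e+02 1.0000e-02 6.0710e+01] F [-0.4   1.46 -2.33] w 0.0279 j [-36.  17. 101.  -0.  63.  -6.]
shift x 318.8 y -103.2 z 3.9 yaw 0.000
```

View pics/s18a.png

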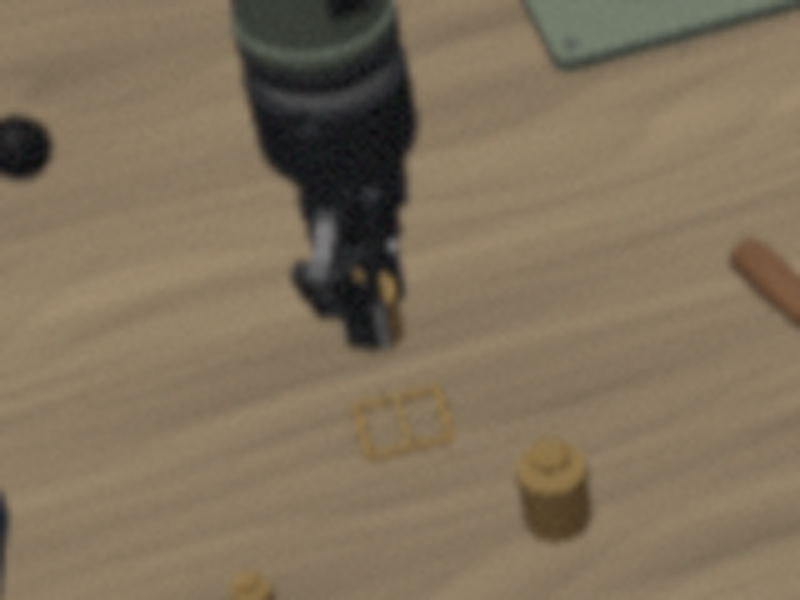

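Weight 200b is held (crop (390,300)) and the buckle is untouched. I'll carry it to the plate.

```bash
python3 -m inch '[[0.1,34,-11,0,0],[0.1,69,-22,0,0],[0.1,104,-34,0,0],[0.1,139,-45,0,0],[0.1,174,-56,0,0],[0.1,209,-68,0,0],[0.1,244,-79,0,0],[0.1,279,-90,0,0],[0.1,308,-100,0,0],[0.1,318,-103,0,0]]'; python3 -m inch '[[0.1,0,0,10,0],[0.1,0,0,25,0],[0.1,0,0,40,0],[0.1,0,0,52,0],[0.1,0,0,58,0],[0.1,0,0,62,0],[0.1,0,0,62,0]]'; python3 -c "
from h import *
snap('scene','s19');crop('s19',300,110,460,230,5,'s19a')
go(.5035,.0296,.107)
"
```

```text
t: 23.92
tool_pos: [0.5023, 0.0324, 0.1716]
tool_rot: [-179.8, 0.0, 60.9]
force: [0.3, -0.3, -2.2]
width: 0.0279
t: 24.5
tool_pos: [0.5022, 0.0279, 0.11]
tool_rot: [-179.9, 0.1, 60.7]
force: [-0.1, 0.7, -2.7]
width: 0.0275
t 24.55 pos [0.5028 0.0281 0.1109] rot [-1.7995e+02  5.0000e-02  6.0760e+01] F [ 1.54 -0.32 -1.9 ] w 0.0276 j [  2.  18. 109.  -0.  53.  31.]
shift x 1.6 y -0.1 z 3.9 yaw 0.000
```

View pics/s19a.png

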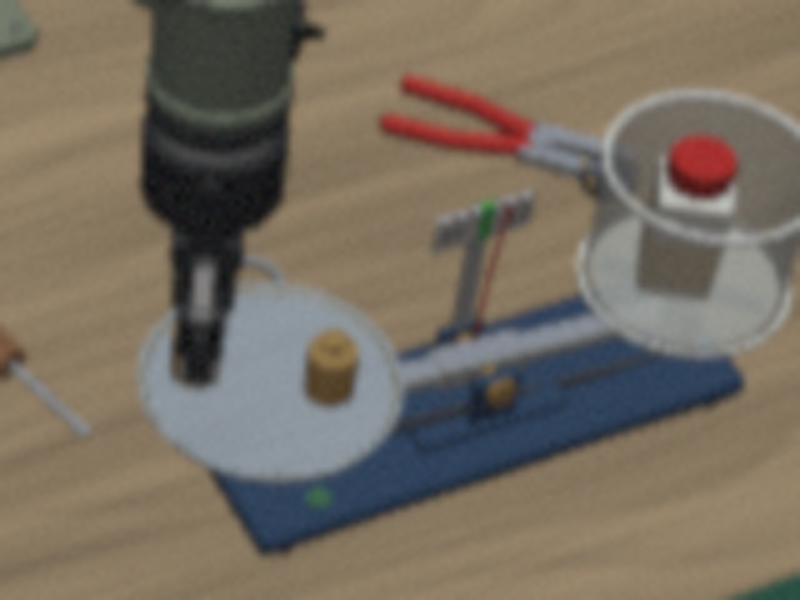

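```bash
python3 -m inch '[[0.1,1,0,2,0],[0.1,2,0,4,0],[0.1,2,0,6,0],[0.1,2,0,8,0],[0.1,2,0,10,0],[0.1,2,0,12,0],[0.1,2,0,14,0],[0.1,2,0,16,0],[0.1,2,0,18,0],[0.1,2,0,18,0]]';  python3 -m inch '[[0.1,0,0,0,0],[0.1,0,0,0,0],[0.1,0,0,0,0],[0.1,0,0,0,0]]';python3 -c "
from h import *
snap('scene','s20');crop('s20',300,110,460,230,5,'s20a')
go(.5035,.0296,.107)
"
```

```text
t: 25.38
tool_pos: [0.504, 0.0305, 0.093]
tool_rot: [-180.0, 0.0, 60.8]
force: [0.7, -0.3, -1.1]
width: 0.0279
t: 25.72
tool_pos: [0.504, 0.0305, 0.0934]
tool_rot: [-180.0, 0.0, 60.8]
force: [0.0, -0.1, -1.9]
width: 0.028
t 25.77 pos [0.504  0.0306 0.0934] rot [-1.7999e+02  1.0000e-02  6.0840e+01] F [-0.83  0.22 -1.16] w 0.0277 j [  2.  20. 110.  -0.  50.  31.]
shift x -1.1 y 0.0 z -13.6 yaw 0.000
```

View pics/s20a.png

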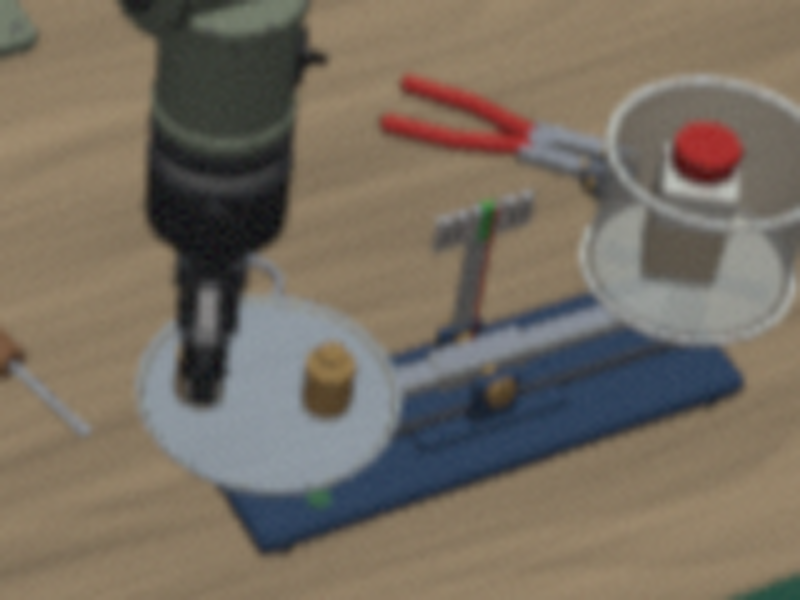

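```bash
python3 -m inch '[[0.1,0,0,1,0],[0.1,0,0,2,0],[0.1,0,0,3,0],[0.1,0,0,3,0],[0.1,0,0,3,0],[0.1,0,0,3,0],[0.1,0,0,3,0],[0.1,0,0,3,0]]'
```

```text
t: 26.43
tool_pos: [0.504, 0.0305, 0.0904]
tool_rot: [-180.0, 0.0, 60.8]
force: [-0.7, -0.4, -0.5]
width: 0.0277
```

```bash
python3 -m inch '[[0.1,0,0,1,0],[0.1,0,0,2,0],[0.1,0,0,2,0],[0.1,0,0,2,0]]'
```

```text
t: 26.77
tool_pos: [0.5041, 0.0306, 0.0883]
tool_rot: [-180.0, 0.0, 60.8]
force: [-0.6, -0.3, -0.6]
width: 0.028
```

```bash
python3 -m inch '[[0.1,0,0,1,0],[0.1,0,0,1.5,0],[0.5,0,0,1.5,0],[0.5,0,0,1.5,0],[0.5,0,0,1.5,0],[0.5,0,0,-18,0],[0.5,0,0,-55,0],[0.6,-20,0,-75,0],[0.6,-50,0,-80,0],[0.6,-80,0,-80,0]]';python3 -m inch '[[0.6,-30,0,0,0],[0.6,-60,0,0,0],[0.6,-90,0,0,0],[0.6,-110,0,0,0],[0.6,-110,0,0,0],[0.6,-110,0,0,0],[0.6,-110,0,0,0],[0.6,-110,0,0,0],[0.6,-110,0,0,0],[0.6,-110,0,0,0]]';python3 -c "
from h import *
snap('scene','s21');crop('s21',300,110,460,230,5,'s21a');crop('s21',375,135,425,185,12,'s21b')
snap('top','t21');crop('t21',120,150,320,250,4,'t21a')
print(arm.read_state()['tool_pos'])
"
```

```text
t: 27.6
tool_pos: [0.4666, -0.0399, 0.1707]
tool_rot: [179.7, -0.1, 61.0]
force: [-0.2, -0.2, -0.7]
width: 0.0515
t: 28.43
tool_pos: [0.4119, -0.1347, 0.1683]
tool_rot: [-180.0, -0.0, 60.9]
force: [-0.6, -0.0, 0.4]
width: 0.0511
[ 0.41182401 -0.13490432  0.16831486]
```

View pics/s21a.png

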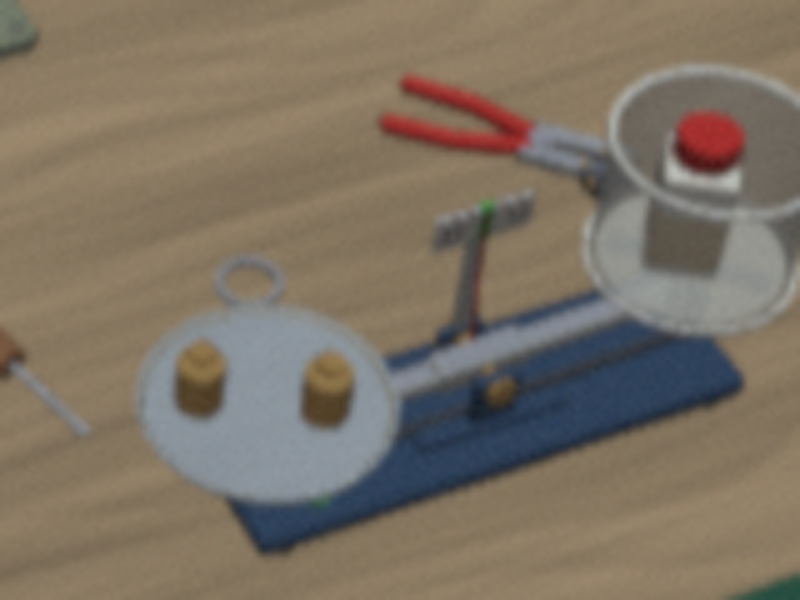

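View pics/s21b.png

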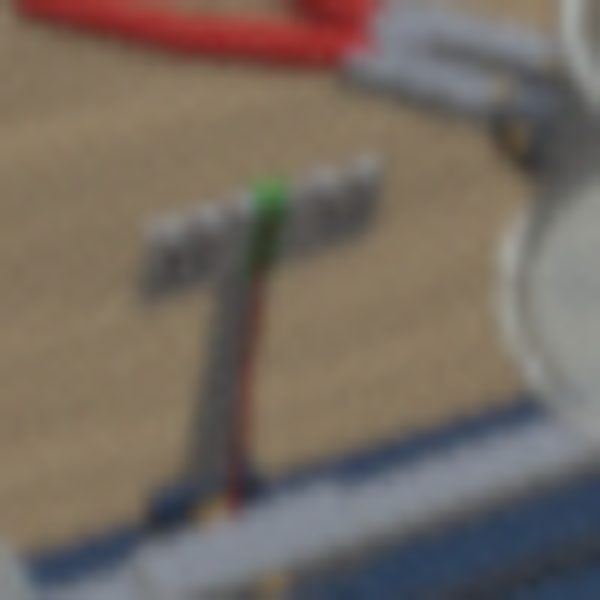

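View pics/t21a.png

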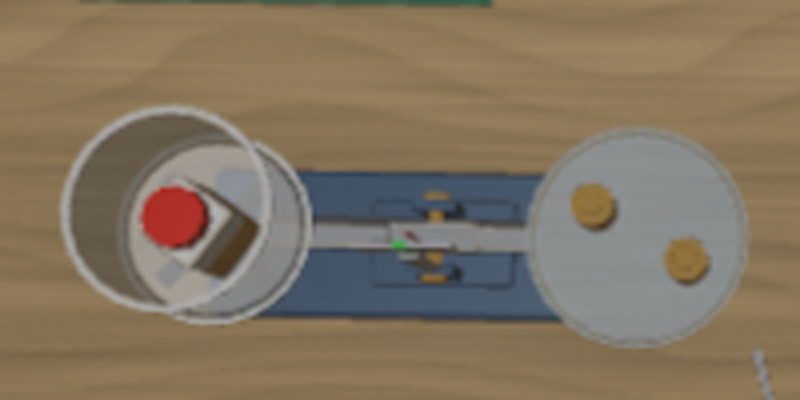

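The pointer now sits in the green band, near crop (265,250), with both weights on the plate and the jar upright. I'll quantify the tilt by comparing plate and bucket depth against the empty, level picture.

```bash
python3 -c "
from h import *
a=np.load('pics/t0.npy');b=np.load('pics/t21.npy');c=np.load('pics/t12.npy')
def m(d,us):
    z=[]
    for v in range(200,226):
        for u in range(*us):
            if d[v,u]>0:z.append(world('top',u,v,d[v,u])[2])
    return np.median(z)
for n,d in(('empty',a),('stop',c),('now',b)): print(n,'plate',round(m(d,(274,281)),5))
a=np.load('pics/s0.npy');b=np.load('pics/s21.npy');c=np.load('pics/s12.npy')
def ms(d,u0,u1,v0,v1):
    return np.median([world('scene',u,v,d[v,u])[2] for v in range(v0,v1) for u in range(u0,u1) if d[v,u]>0])
for n,d in(('empty',a),('stop',c),('now',b)): print(n,'plate scene',round(ms(d,346,360,194,202),5),'bucket',round(ms(d,422,428,158,168),5))
"
```

```text
empty plate 0.08098
stop plate 0.10197
now plate 0.07544
empty plate scene 0.08045 bucket 0.11217
stop plate scene 0.10123 bucket 0.11408
now plate scene 0.07498 bucket 0.11316
```

```bash
python3 -m inch '[[0.6,0,0,0,0],[0.6,0,0,0,0],[0.6,0,0,0,0],[0.6,0,0,0,0],[0.6,0,0,0,0],[0.6,0,0,0,0]]' >/dev/null; python3 -c "
from h import *
snap('top','t22');snap('scene','s22')
a=np.load('pics/t0.npy')
def m(d,us):
    return np.median([world('top',u,v,d[v,u])[2] for v in range(200,226) for u in range(*us) if d[v,u]>0])
def ms(d,u0,u1,v0,v1):
    return np.median([world('scene',u,v,d[v,u])[2] for v in range(v0,v1) for u in range(u0,u1) if d[v,u]>0])
b=np.load('pics/t22.npy')
print((m(b,(274,281))-m(a,(274,281)))/.14/.065*100)
a=np.load('pics/s0.npy');r=ms(a,346,360,194,202)
for n in('s12','s16','s17','s19','s21','s22'): 
  d=np.load('pics/%s.npy'%n);print(n,(ms(d,346,360,194,202)-r)/.14/.065*100)
"
```

```text
-54.82069205449002
s12 228.30410592599506
s16 135.07655626393736
s17 131.77605675203068
s19 131.71253117497542
s21 -60.12299840618211
s22 -66.79829287227932
```

```bash
cat > t.py <<'E'
from h import *
import sys
def reg(n,c,r,h,excl=[]):
    # pixels whose ray at height h falls within r of centre c
    V,U=np.mgrid[0:400,0:640];cal=eyes.get_calibration(n);R=np.array(cal['R']);t=np.array(cal['t'])
    dirs=np.stack([(U-cal['cx'])/cal['fx'],(V-cal['cy'])/cal['fy'],np.ones_like(U,float)],-1)@R
    o=-R.T@t;k=(h-o[2])/dirs[...,2];P=o+k[...,None]*dirs
    m=np.hypot(P[...,0]-c[0],P[...,1]-c[1])<r
    for e,er in excl: m&=np.hypot(P[...,0]-e[0],P[...,1]-e[1])>er
    return m,dirs[...,2],o[2]
EX=[((.5385,.0924),.045),((.504,.0305),.045)]
def z(n,f,excl=EX):
    m,dz,oz=reg(n,(.521,.061),.055,.081,excl);d=np.load(f'pics/{f}.npy');m=m&(d>0)
    q=oz+d[m]*dz[m];md=np.median(q);q=q[abs(q-md)<.006];return q.mean(),q.std()/len(q)**.5,len(q)
if __name__=='__main__':
    for n,fs in(('top',['t0','t21','t22']),('scene',['s0','s12','s17','s21','s22'])):
        r=z(n,fs[0])[0]
        for f in fs:
            a=z(n,f);print(n,f,np.round(a,5),'g',round((a[0]-r)/.14/.065*100,1))
E
python3 t.py
```

```text
top t0 [8.108e-02 1.500e-04 2.200e+02] g 0.0
top t21 [7.58e-02 1.40e-04 2.20e+02] g -58.1
top t22 [7.571e-02 1.500e-04 2.190e+02] g -59.1
scene s0 [8.043e-02 1.600e-04 1.480e+02] g 0.0
scene s12 [1.0144e-01 2.0000e-04 1.4100e+02] g 230.9
scene s17 [9.281e-02 1.800e-04 1.500e+02] g 136.1
scene s21 [7.472e-02 1.600e-04 1.500e+02] g -62.7
scene s22 [7.461e-02 1.600e-04 1.520e+02] g -63.9
```

Averaged over the plate, all pictures agree that the jar is about 340 g. With 400 g the tilt is about 0.039 rad (60 g over). With 300 g it would be about 0.026 rad (40 g under). So 300 g is nearest, and I'll put 200b back in its place and load the 100 g weight instead.

```bash
python3 -c "
from h import *
print(ray('top',120+686/4,150+258/4,.115),ray('scene',300+200/5,110+355/5,.115))
go(.504,.0305,.168)
"
```

```text
[0.50282924 0.02665264 0.115     ] [0.50890319 0.02854009 0.115     ]
t 29.13 pos [ 0.4115 -0.1354  0.1684] rot [179.99   0.    60.83] F [-0.06 -0.67  0.27] w 0.0511 j [-20.   9. 113.  -0.  59.   9.]
shift x 189.9 y -0.1 z 0.4 yaw 0.000
```

```bash
python3 -m inch '[[0.55,35,0,0,0],[0.55,75,0,0,0],[0.55,115,0,0,0],[0.55,155,0,0,0],[0.55,182,0,0,0],[0.55,189,0,0,0],[0.55,189,0,15,0],[0.55,189,0,40,0],[0.55,189,0,60,0],[0.55,189,0,72,0]]'; python3 -m inch '[[0.55,0,0,5,0],[0.55,0,0,9,0],[0.55,0,0,9,0],[0.1,0,0,9,0],[0.1,0,0,9,0],[0.1,0,0,9,0],[0.1,0,0,9,0]]' 35;python3 -c "
from h import *
snap('scene','s23');crop('s23',300,110,460,230,5,'s23a')
go(.4379,-.2993,.17)
"
```

```text
t: 29.97
tool_pos: [0.502, 0.0292, 0.0944]
tool_rot: [-179.8, 0.1, 60.8]
force: [0.0, -0.2, -0.3]
width: 0.0467
t: 30.55
tool_pos: [0.5041, 0.0296, 0.088]
tool_rot: [179.9, -0.0, 60.8]
force: [1.1, -1.1, -0.1]
width: 0.0274
t 30.6 pos [0.5041 0.0296 0.0879] rot [ 1.7992e+02 -3.0000e-02  6.0840e+01] F [0.61 0.3  0.34] w 0.0279 j [  2.  20. 110.  -0.  49.  31.]
shift x -319.4 y 102.4 z -82.1 yaw 0.000
```

View pics/s23a.png

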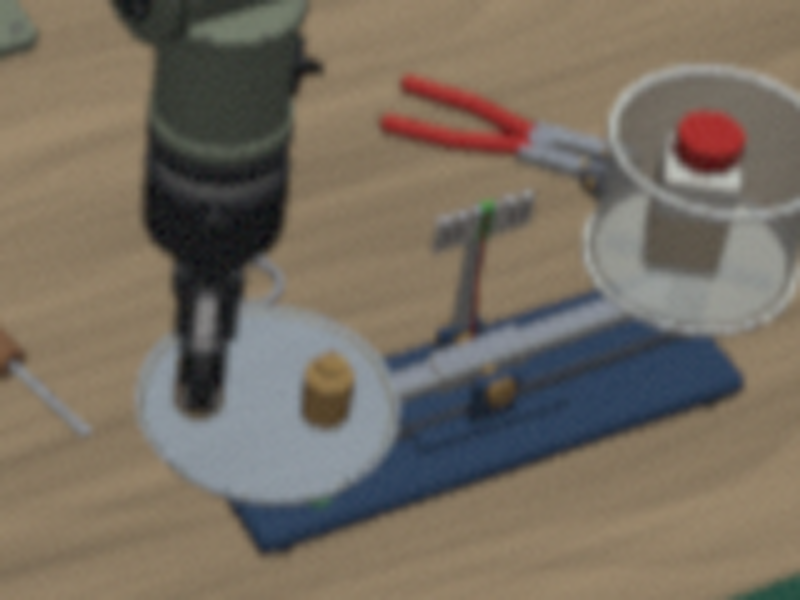

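Gripped on the plate at crop (200,395). I'll raise slowly so the plate follows, then carry the weight back.

```bash
python3 -m inch '[[0.1,0,0,-3,0],[0.1,0,0,-6,0],[0.1,0,0,-9,0],[0.1,0,0,-12,0],[0.1,0,0,-15,0],[0.1,0,0,-18,0],[0.1,0,0,-22,0],[0.1,0,0,-35,0],[0.1,0,0,-60,0],[0.1,0,0,-82,0]]';python3 -m inch '[[0.1,-30,10,0,0],[0.1,-65,21,0,0],[0.1,-100,32,0,0],[0.1,-135,43,0,0],[0.1,-170,54,0,0],[0.1,-205,65,0,0],[0.1,-240,77,0,0],[0.1,-275,88,0,0],[0.1,-305,98,0,0],[0.1,-319,102,0,0]]'; python3 -m inch '[[0.1,0,0,20,0.1],[0.1,0,0,50,0.2],[0.1,0,0,85,0.3],[0.1,0,0,115,0.4],[0.1,0,0,130,0.4]]'; python3 -c "
from h import *
snap('scene','s24');crop('s24',140,160,260,260,6,'s24a')
go(.4379,-.2993,.0095)
"
```

```text
t: 31.43
tool_pos: [0.5032, 0.0297, 0.17]
tool_rot: [-179.9, 0.0, 60.8]
force: [0.5, 0.5, -2.4]
width: 0.0276
t: 32.27
tool_pos: [0.4365, -0.3023, 0.1696]
tool_rot: [179.9, 0.1, 60.7]
force: [0.6, -0.1, -1.5]
width: 0.0273
t: 32.68
tool_pos: [0.4352, -0.2973, 0.0362]
tool_rot: [-179.7, 0.1, 37.7]
force: [-0.6, 0.1, -1.3]
width: 0.0275
t 32.73 pos [ 0.4344 -0.2967  0.0346] rot [-1.7949e+02  1.5000e-01  3.7880e+01] F [-0.26  1.05 -3.91] w 0.0277 j [-36.  26. 110.   0.  44.  17.]
shift x 1.1 y 4.2 z 25.1 yaw 0.000
```

View pics/s24a.png

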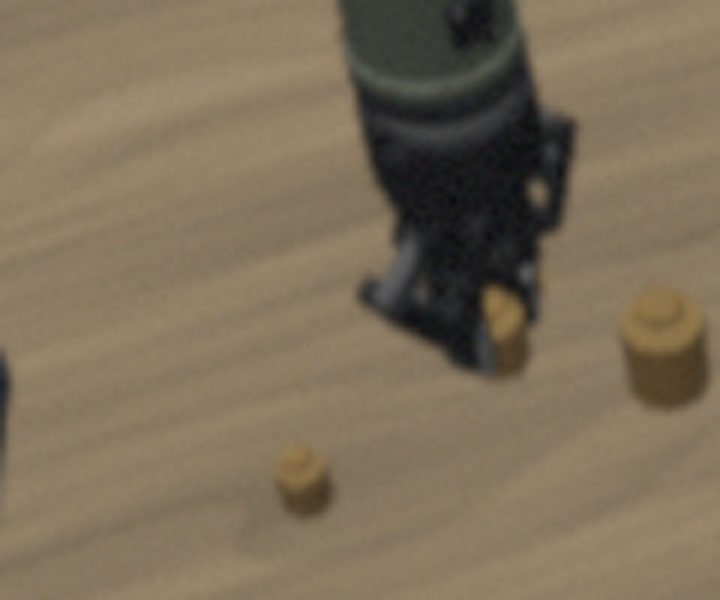

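```bash
python3 -m inch '[[0.1,1,3,8,0],[0.1,1,3,14,0],[0.1,1,3,18,0],[0.1,1,3,20,0],[0.1,1,3,21,0],[0.1,1,3,22,0],[0.1,1,3,22,0]]'
```

```text
t: 33.32
tool_pos: [0.4401, -0.3005, 0.0178]
tool_rot: [179.9, -0.0, 37.9]
force: [0.5, -0.4, -1.6]
width: 0.0276
```

```bash
python3 -m inch '[[0.1,0,0,2,0],[0.1,0,0,4,0],[0.1,0,0,5,0],[0.1,0,0,5,0]]'
```

```text
t: 33.65
tool_pos: [0.44, -0.3005, 0.0131]
tool_rot: [180.0, -0.0, 37.9]
force: [-1.2, 0.7, 4.6]
width: 0.0276
```

```bash
python3 -m inch '[[0.5,0,0,0,0],[0.5,0,0,0,0],[0.5,0,0,0,0],[0.5,0,0,-25,0],[0.5,0,0,-60,0],[0.5,0,0,-90,0],[0.5,0,0,-90,0]]'; python3 -c "
from h import *
snap('scene','s25');crop('s25',140,160,260,260,6,'s25a')
go(.460,-.3965,.1)
print(ray('scene',140+303/6,160+460/6,.036),proj('scene',[.460,-.3965,.03]))
"
```

```text
t: 34.23
tool_pos: [0.4431, -0.3027, 0.108]
tool_rot: [179.3, -0.2, 37.9]
force: [0.7, -0.5, -0.5]
width: 0.0425
t 34.28 pos [ 0.4419 -0.3018  0.1055] rot [ 1.7957e+02 -1.2000e-01  3.7920e+01] F [-0.27 -1.48 -0.3 ] w 0.0426 j [-36.  21. 106.  -0.  53.  17.]
shift x -43.9 y 85.9 z 5.5 yaw 0.000
[ 0.4714851  -0.39501226  0.036     ] (np.float64(189.28784434033062), np.float64(235.0283096766842))
```

View pics/s25a.png

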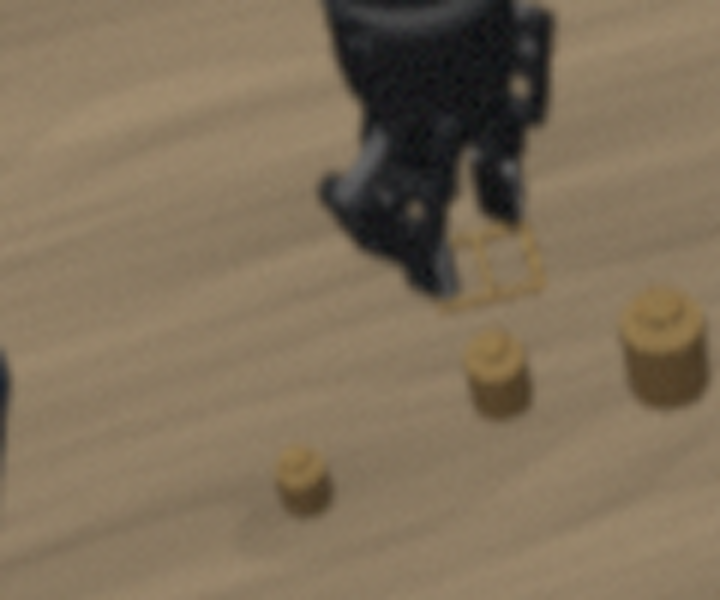

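Weight 200b is back at its old spot, crop (497,370). Now the 100 g weight at crop (303,480).

```bash
python3 -m inch '[[0.55,-20,40,0,0],[0.55,-41,82,0,0],[0.55,-42,87,0,0],[0.55,-42,87,0,0],[0.55,-42,87,30,0],[0.55,-42,87,60,0]]'; python3 -c "
from h import *
snap('scene','s26');crop('s26',140,160,260,260,6,'s26a')
go(.4615,-.3965,.005)
"
```

```text
t: 34.78
tool_pos: [0.4605, -0.3948, 0.0421]
tool_rot: [179.9, -0.0, 37.9]
force: [0.4, 0.3, -1.6]
width: 0.0468
t 34.83 pos [ 0.4565 -0.391   0.0351] rot [-1.7931e+02  1.1000e-01  3.7910e+01] F [-1.16  2.09 -3.94] w 0.0469 j [-42.  31. 100.   0.  50.  10.]
shift x 0.6 y 7.4 z 30.1 yaw 0.000
```

View pics/s26a.png

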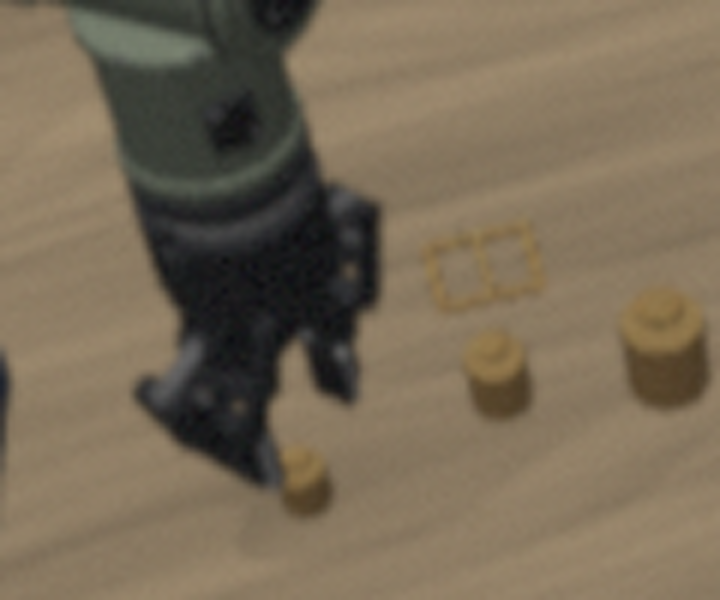

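```bash
python3 -m inch '[[0.55,0,0,0,0],[0.55,0,0,0,0],[0.55,0,0,0,0]]'; python3 -c "
from h import *
go(.4615,-.3965,.005)"
```

```text
t: 35.08
tool_pos: [0.461, -0.395, 0.0438]
tool_rot: [179.9, -0.0, 37.9]
force: [-0.8, 0.3, 0.3]
width: 0.047
t 35.08 pos [ 0.461  -0.395   0.0438] rot [ 1.7987e+02 -2.0000e-02  3.7940e+01] F [-0.75  0.29  0.34] w 0.047 j [-42.  31.  99.   0.  50.  10.]
shift x -0.5 y 1.5 z 38.8 yaw 0.000
```

```bash
python3 -m inch '[[0.55,0,1,15,0],[0.55,0,1,30,0],[0.55,0,1,38,0],[0.55,0,1,38,0],[0.1,0,1,38,0],[0.1,0,1,38,0],[0.1,0,1,38,0],[0.1,0,1,38,0],[0.1,0,1,38,0]]' 35; python3 -m inch '[[0.1,0,0,0,0],[0.1,0,0,-20,0],[0.1,0,0,-55,0],[0.1,0,0,-95,-0.1],[0.1,0,0,-135,-0.2],[0.1,0,0,-165,-0.3],[0.1,0,0,-165,-0.4],[0.1,0,0,-165,-0.4]]' ; python3 -c "
from h import *
snap('scene','s27');crop('s27',120,120,280,240,5,'s27a')
go(.5035,.0296,.17)
"
```

```text
t: 35.83
tool_pos: [0.4617, -0.3964, 0.0059]
tool_rot: [179.8, -0.0, 37.9]
force: [0.5, 0.7, 6.1]
width: 0.0214
t: 36.5
tool_pos: [0.4615, -0.3962, 0.1718]
tool_rot: [179.7, 0.1, 60.9]
force: [-0.2, 0.1, -1.8]
width: 0.0221
t 36.55 pos [ 0.4605 -0.3954  0.1698] rot [1.7998e+02 1.0000e-02 6.0720e+01] F [ 0.13 -0.06 -1.89] w 0.0217 j [-42.  24.  91.  -0.  66. -12.]
shift x 391.7 y -170.4 z -0.2 yaw 0.000
```

View pics/s27a.png

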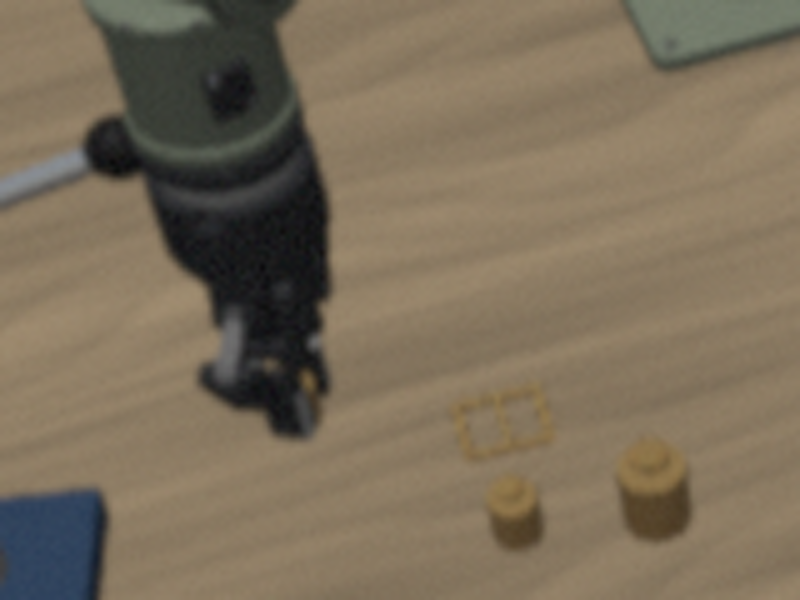

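```bash
python3 -m inch '[[0.1,34,-15,0,0],[0.1,70,-30,0,0],[0.1,106,-46,0,0],[0.1,142,-62,0,0],[0.1,178,-77,0,0],[0.1,214,-93,0,0],[0.1,250,-109,0,0],[0.1,286,-124,0,0],[0.1,322,-140,0,0],[0.1,356,-155,0,0]]'; python3 -m inch '[[0.1,25,-11,0,0],[0.1,35,-15,0,0],[0.1,36,-15,10,0],[0.1,36,-15,30,0],[0.1,36,-15,48,0],[0.1,36,-15,58,0],[0.1,36,-15,63,0],[0.1,36,-15,65,0],[0.1,36,-15,65,0]]'; python3 -c "
from h import *
snap('scene','s28');crop('s28',300,110,460,230,5,'s28a')
go(.5035,.0296,.1)
"
```

```text
t: 37.38
tool_pos: [0.4974, -0.0071, 0.1676]
tool_rot: [-179.8, 0.1, 60.7]
force: [-0.1, -0.5, -0.6]
width: 0.0213
t: 38.13
tool_pos: [0.5034, 0.0288, 0.104]
tool_rot: [-180.0, 0.0, 60.8]
force: [0.2, 0.6, -0.3]
width: 0.0216
t 38.18 pos [0.5038 0.029  0.1046] rot [ 1.7996e+02 -1.0000e-02  6.0780e+01] F [-0.77  0.11 -0.76] w 0.0216 j [  2.  19. 109.  -0.  52.  31.]
shift x 0.4 y -0.6 z 4.6 yaw 0.000
```

View pics/s28a.png

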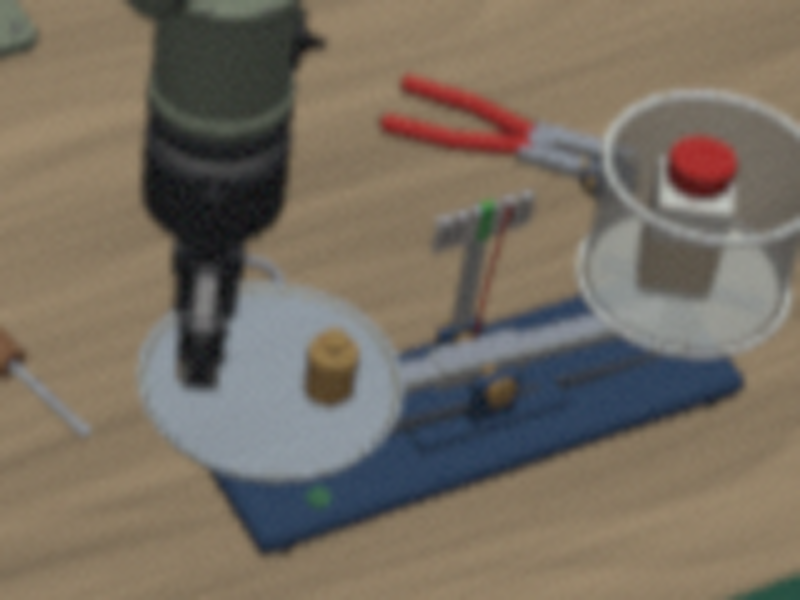

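The 100 g weight is over the plate at crop (198,375). I'll lower it slowly so that it presses the plate down gradually.

```bash
python3 -m inch '[[0.1,0,0,2,0],[0.1,0,0,4,0],[0.1,0,0,6,0],[0.1,0,0,8,0],[0.1,0,0,9.5,0],[0.1,0,0,11,0],[0.1,0,0,12,0],[0.1,0,0,12,0],[0.1,0,0,12,0],[0.1,0,0,12,0]]';python3 -m inch '[[0.1,0,0,0,0],[0.1,0,0,0,0],[0.1,0,0,0,0],[0.1,0,0,0,0]]'; python3 -c "
from h import *
snap('scene','s29');crop('s29',300,110,460,230,5,'s29a')
import t
r=t.z('scene','s0')[0]
for f in('s28','s29'):print((t.z('scene',f)[0]-r)/.14/.065*100)
go(.5035,.0296,.1)
"
```

```text
t: 39.02
tool_pos: [0.5034, 0.0296, 0.0924]
tool_rot: [-180.0, 0.0, 60.8]
force: [-0.4, 0.1, -0.2]
width: 0.0219
t: 39.35
tool_pos: [0.5034, 0.0296, 0.0924]
tool_rot: [180.0, 0.0, 60.8]
force: [-1.1, 0.1, -0.5]
width: 0.0219
139.0894790946259
58.751195897468776
t 39.4 pos [0.5034 0.0296 0.0924] rot [-180.      0.     60.84] F [-0.37  0.39  0.02] w 0.0215 j [  2.  20. 110.  -0.  50.  31.]
shift x 0.1 y 0.1 z -7.6 yaw 0.000
```

View pics/s29a.png

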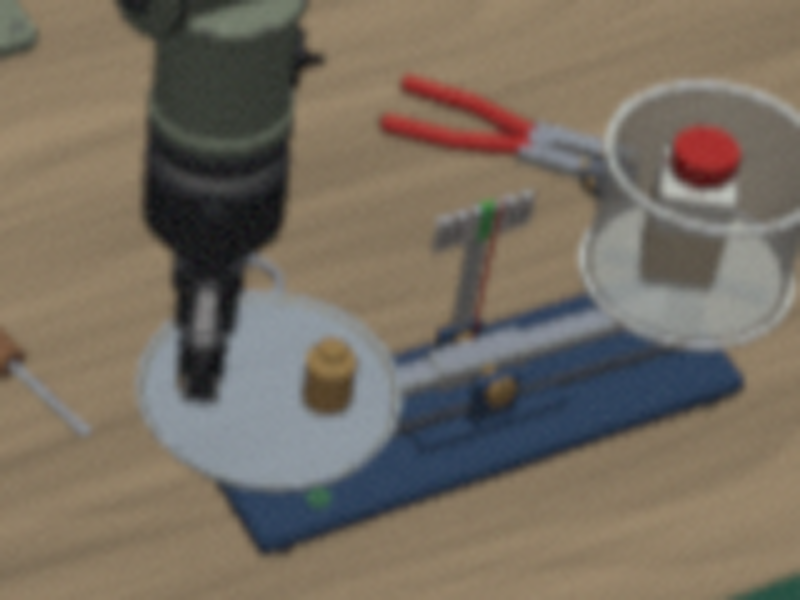

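```bash
python3 -m inch '[[0.1,0,0,1,0],[0.1,0,0,1.7,0],[0.1,0,0,1.7,0],[0.1,0,0,1.7,0],[0.42,0,0,1.7,0],[0.42,0,0,1.7,0],[0.42,0,0,1.7,0],[0.42,0,0,-18,0],[0.42,0,0,-55,0],[0.5,-10,0,-75,0]]';python3 -m inch '[[0.6,-40,0,0,0],[0.6,-80,0,0,0],[0.6,-120,0,0,0],[0.6,-160,0,0,0],[0.6,-180,0,0,0],[0.6,-180,0,0,0],[0.6,-180,0,0,0],[0.6,-180,0,0,0],[0.6,-180,0,0,0],[0.6,-180,0,0,0]]';python3 -m inch '[[0.6,0,0,0,0],[0.6,0,0,0,0],[0.6,0,0,0,0],[0.6,0,0,0,0],[0.6,0,0,0,0],[0.6,0,0,0,0],[0.6,0,0,0,0],[0.6,0,0,0,0],[0.6,0,0,0,0],[0.6,0,0,0,0]]'; python3 -c "
from h import *
snap('scene','s30');crop('s30',300,110,460,230,5,'s30a')
snap('top','t30');
import t
for n,a,f in(('scene','s0','s30'),('top','t0','t30')):print(n,(t.z(n,f)[0]-t.z(n,a)[0])/.14/.065*100)
go(.5035,.0296,.1)
"
```

```text
t: 40.23
tool_pos: [0.5003, 0.0216, 0.1699]
tool_rot: [179.8, -0.1, 60.9]
force: [0.1, -0.1, 0.1]
width: 0.0427
t: 41.07
tool_pos: [0.4114, -0.1355, 0.1673]
tool_rot: [180.0, -0.0, 60.9]
force: [-0.3, 0.2, -0.3]
width: 0.0512
t: 41.9
tool_pos: [0.4108, -0.1364, 0.1674]
tool_rot: [180.0, 0.0, 60.8]
force: [0.2, -1.3, 0.5]
width: 0.0514
scene 39.38215689868258
top 40.96762560826982
t 42.0 pos [ 0.4108 -0.1364  0.1674] rot [179.99   0.    60.83] F [-0.36 -0.25  0.51] w 0.051 j [-20.   9. 113.  -0.  58.   9.]
shift x 190.1 y 0.0 z 67.4 yaw 0.000
```

View pics/s30a.png

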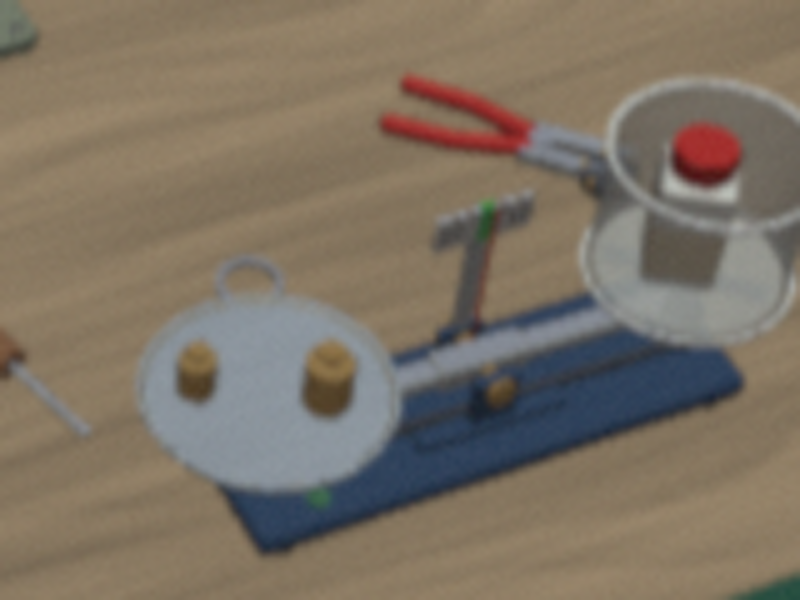

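View pics/t30.png

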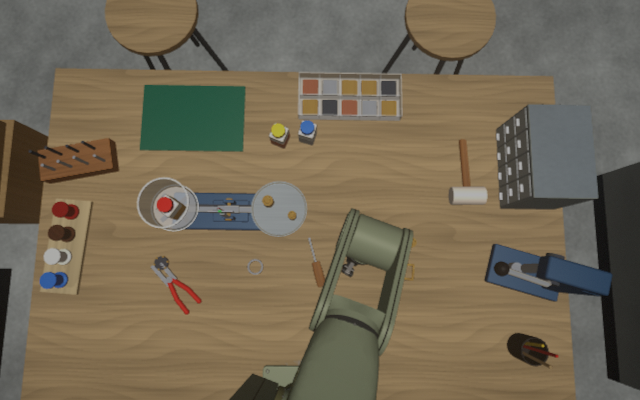

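The beam is in the green band, 40 g (0.026 rad) short, and that is the nearest possible. The blue jar looks slightly different from the first picture (307 against 310 px), so I'll compare.

```bash
python3 - <<'E'
from h import *
a=[cv2.resize(cv2.imread(f'pics/{f}.png')[105:160,260:335],None,fx=5,fy=5,interpolation=cv2.INTER_CUBIC) for f in('t0','t30')]
cv2.imwrite('pics/cmp.png',np.hstack(a))
for f in('t0','t1','t3','t8','t30'):
    im=cv2.imread(f'pics/{f}.png')[105:160,260:335].astype(int)
    m=(im[...,0]>im[...,2]+60)
    v,u=np.nonzero(m);p=ray('top',u.mean()+260,v.mean()+105,.095) if len(u) else None;print(f,len(u),p)
    y=(im[...,2]>150)&(im[...,0]<60);v,u=np.nonzero(y);print('   yellow',len(u),ray('top',u.mean()+260,v.mean()+105,.095) if len(u) else None)
E
```

```text
t0 135 [ 0.74215135 -0.01456837  0.095     ]
   yellow 122 [0.73721855 0.07047327 0.095     ]
t1 136 [ 0.74220201 -0.01468981  0.095     ]
   yellow 82 [0.73936765 0.07332463 0.095     ]
t3 136 [ 0.74220201 -0.01468981  0.095     ]
   yellow 83 [0.73902665 0.07307228 0.095     ]
t8 136 [ 0.74637414 -0.00893788  0.095     ]
   yellow 83 [0.7392285  0.07320845 0.095     ]
t30 136 [ 0.74637414 -0.00893788  0.095     ]
   yellow 109 [0.73817984 0.07155285 0.095     ]
```

View pics/cmp.png

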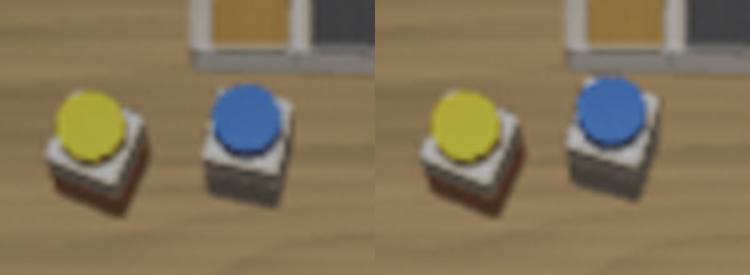

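The blue jar moved about 7 mm, so the sliding base nudged it during my dragging arc. There is plenty of time, so I'll measure its old and new orientation and put it back.

```bash
python3 - <<'E'
from h import *
a=[cv2.resize(cv2.imread(f'pics/{f}.png')[115:150,295:328],None,fx=12,fy=12,interpolation=cv2.INTER_CUBIC) for f in('t0','t30')]
cv2.imwrite('pics/cmp2.png',np.hstack(a))
E
```

```text
(no output)
```

View pics/cmp2.png

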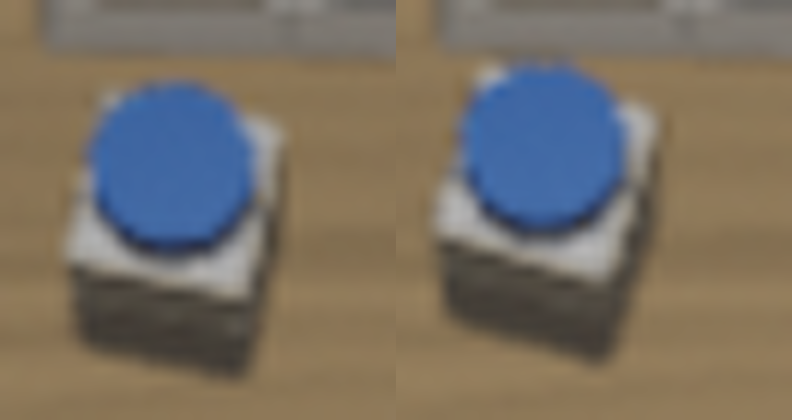

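```bash
python3 - <<'E'
from h import *
for nm,C in(('t0',[(68,262),(247,298),(285,125)]),('t30',[(42,235),(212,278),(262,102)])):
    P=[ray('top',295+u/12,115+v/12,.077) for u,v in C]
    e=P[1]-P[0];f=P[2]-P[1]
    print(nm,np.hypot(*e[:2]),np.hypot(*f[:2]),'edge ang',np.degrees(np.arctan2(e[1],e[0])),np.degrees(np.arctan2(f[1],f[0])),'ctr',(P[0]+P[2])/2)
go(.7455,-.0095,.17,71)
E
```

```text
t0 0.04199065389819806 0.0422029340296481 edge ang -100.88325852531273 -11.2553259819688 ctr [ 0.74019466 -0.01661459  0.077     ]
t30 0.04038811764795524 0.04359843552610066 edge ang -103.79635735220359 -14.561906055842893 ctr [ 0.74607656 -0.01088101  0.077     ]
t 42.0 pos [ 0.4108 -0.1364  0.1674] rot [179.99   0.    60.83] F [-0.36 -0.25  0.51] w 0.051 j [-20.   9. 113.  -0.  58.   9.]
shift x 273.9 y 230.4 z -2.6 yaw -0.177
```

```bash
python3 -m inch '[[0.6,26,22,0,-0.03],[0.6,55,46,0,-0.06],[0.6,84,71,0,-0.09],[0.7,113,95,0,-0.12],[0.75,142,119,0,-0.15],[0.8,171,144,0,-0.18],[0.8,200,168,0,-0.21],[0.8,229,193,0,-0.24],[0.8,256,215,0,-0.261],[0.8,272,229,0,-0.261]]';python3 -m inch '[[0.8,2,1.5,0,0],[0.8,2,1.5,0,0],[0.8,2,1.5,20,0],[0.8,2,1.5,20,0]]'; python3 -c "
from h import *
snap('scene','s31');crop('s31',310,170,430,280,6,'s31a')
go(.746,-.010,.05,75.8)
"
```

```text
t: 42.83
tool_pos: [0.7462, -0.0086, 0.1664]
tool_rot: [180.0, -0.0, 75.9]
force: [0.1, -0.7, -0.8]
width: 0.0685
t: 43.17
tool_pos: [0.7423, -0.0095, 0.1442]
tool_rot: [-179.6, 0.1, 75.8]
force: [-0.2, -0.8, -1.2]
width: 0.0683
t 43.22 pos [ 0.7427 -0.0095  0.1455] rot [-1.7968e+02  9.0000e-02  7.5750e+01] F [ 0.09  0.44 -0.33] w 0.0682 j [-2. 37. 71. -0. 73. 13.]
shift x 0.4 y 3.3 z 95.5 yaw -0.001
```

View pics/s31a.png

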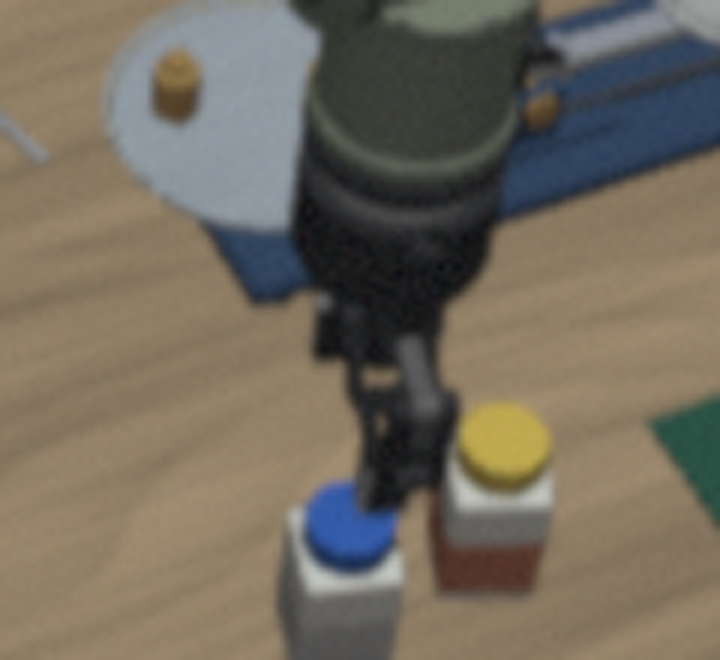

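```bash
python3 -m inch '[[0.85,0,0,0,0],[0.85,0,0,0,0],[0.85,0,0,0,0]]'; python3 -c "
from h import *
go(.746,-.010,.05,75.8)
print(proj('scene',[.746,-.010,.095]),310+350/6,170+520/6)
"
```

```text
t: 43.47
tool_pos: [0.7453, -0.0092, 0.1488]
tool_rot: [179.9, -0.0, 75.8]
force: [0.3, -0.8, 0.2]
width: 0.0722
t 43.47 pos [ 0.7453 -0.0092  0.1488] rot [ 1.799e+02 -1.000e-02  7.577e+01] F [ 0.35 -0.84  0.18] w 0.0722 j [-2. 37. 70. -0. 73. 13.]
shift x -0.6 y 0.8 z 98.8 yaw -0.001
(np.float64(366.6764057599334), np.float64(255.0562318659679)) 368.3333333333333 256.6666666666667
```

```bash
python3 -m inch '[[0.85,0,0.5,25,0],[0.85,0,0.5,55,0],[0.85,0,0.5,85,0],[0.85,0,0.5,94,0],[0.85,0,0.5,94,0],[0.4,0,0.5,94,0],[0.4,0,0.5,94,0],[0.4,0,0.5,94,0],[0.4,0,0.5,94,0],[0.4,0,0.5,94,0]]' 25
```

```text
t: 44.3
tool_pos: [0.7472, -0.0089, 0.0563]
tool_rot: [179.7, -0.1, 75.8]
force: [-0.7, -0.1, 6.2]
width: 0.0434
```

```bash
python3 -m inch '[[0.4,0,0,-2,0],[0.4,0,0,-4,0],[0.4,-2,-1,-5,-0.02],[0.4,-4,-2,-5,-0.04],[0.4,-6.7,-3.2,-5,-0.055],[0.4,-6.7,-3.2,-5,-0.055],[0.4,-6.7,-3.2,-3,-0.055],[0.4,-6.7,-3.2,-1,-0.055],[0.4,-6.7,-3.2,0,-0.055],[0.4,-6.7,-3.2,0,-0.055]]'; python3 -c "
from h import *
go(.746,-.010,.05,75.8)"
```

```text
t: 45.13
tool_pos: [0.741, -0.015, 0.0564]
tool_rot: [179.9, 0.0, 78.9]
force: [-5.0, -0.1, 9.0]
width: 0.0433
t 45.13 pos [ 0.741  -0.015   0.0564] rot [1.7994e+02 2.0000e-02 7.8940e+01] F [-4.95 -0.15  9.03] w 0.0433 j [-2. 40. 77. -0. 62.  9.]
shift x 5.9 y 4.0 z 6.4 yaw 0.055
```

```bash
python3 -m inch '[[0.75,0,0,0,0],[0.75,0,0,0,0],[0.75,0,0,0,0],[0.75,0,0,-15,0],[0.75,0,0,-45,0],[0.75,0,0,-85,0],[0.75,0,0,-110,0],[0.75,-30,0,-110,0],[0.75,-65,-30,-110,0],[0.75,-100,-60,-110,0]]';python3 -m inch '[[0.75,-30,-30,0,0],[0.75,-55,-60,0,0],[0.75,-80,-90,0,0],[0.75,-110,-120,0,0],[0.75,-120,-130,0,0],[0.75,-120,-130,0,0],[0.75,-120,-130,0,0],[0.75,-120,-130,0,0],[0.75,-120,-130,0,0]]'; python3 - <<'E'
from h import *
snap('scene','s32');snap('top','t32')
import t
for n,a,f in(('scene','s0','s32'),('top','t0','t32')):print(n,(t.z(n,f)[0]-t.z(n,a)[0])/.14/.065*100)
for f in('t0','t30','t32'):
    im=cv2.imread(f'pics/{f}.png')[105:160,260:335].astype(int)
    v,u=np.nonzero(im[...,0]>im[...,2]+60);print(f,len(u),ray('top',u.mean()+260,v.mean()+105,.095) if len(u) else None)
s=arm.read_state();print(s['t'],s['tool_pos'])
E
```

```text
t: 45.97
tool_pos: [0.6701, -0.0964, 0.163]
tool_rot: [179.9, 0.0, 79.0]
force: [-0.6, -0.6, 0.1]
width: 0.0641
t: 46.72
tool_pos: [0.5208, -0.188, 0.1633]
tool_rot: [179.9, -0.0, 79.0]
force: [1.0, 0.1, 0.4]
width: 0.0642
scene 39.50019067060964
top 42.17848305716418
t0 135 [ 0.74215135 -0.01456837  0.095     ]
t30 136 [ 0.74637414 -0.00893788  0.095     ]
t32 139 [ 0.74019288 -0.01488037  0.095     ]
46.8167 [ 0.52048907 -0.18799182  0.16310867]
```

View pics/s32.png

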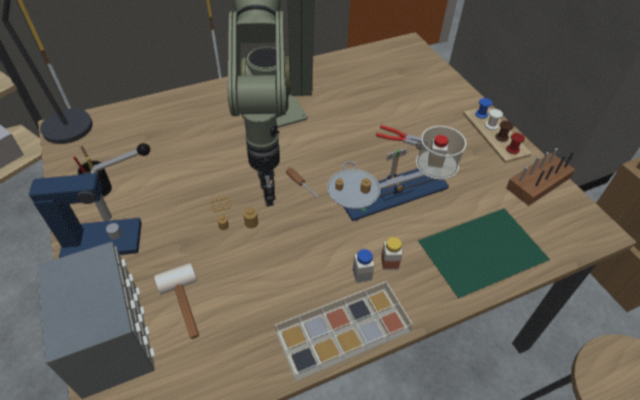

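View pics/t32.png

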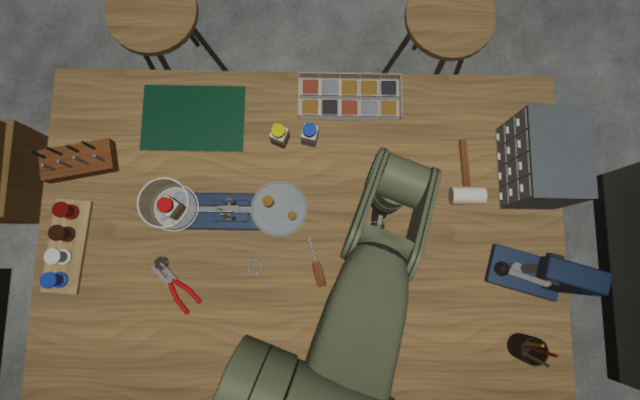

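The final pictures show the blue jar within about 2 mm of where it began (scene (365,262)). The red jar stands upright in the bucket at (440,145), and the 200 g and 100 g weights are on the plate. The pointer is in the green and the arm is clear, so I'm handing in.

```bash
python3 -c "
from bench import close_job
print(close_job())"
```

```text
the job is handed in; nothing more can be done
None
```

The red-capped jar stands upright, cap up, in the clear bucket, with one 200 g and the 100 g weight on the plate. The pointer rests in the green band. The job was handed in at about 47 s.

- **Tilt:** the last depth checks gave the jar about 40 g more than the weights, or about 0.026 rad. The two cameras read 39.5 g and 42 g, so the jar weighs about 340 g. Its 3.9–4.0 N reading on the wrist had suggested nearly 400 g, so I relied on the beam.
- **Weights tried:** I first loaded 400 g, which also stayed in the band but was about 60 g too heavy. I took one 200 g weight off, put it back in its place on the bench, and loaded the 100 g instead. 300 g is the nearest these weights allow.
- **Standing the jar up:** the first grip failed because the jar would not turn in the fingers. I re-gripped it by the cap edge, tipped it up with short lifts, and finished by dragging the base along the bench.
- **Blue jar nudged:** the sliding base pushed the blue jar about 7 mm. I gripped it and set it back, within about 2 mm of its old position and turned back by the 3° or so it had rotated. So it was not left untouched.
- **Other things:** the other items looked undisturbed in the last pictures, though I only compared them by eye.

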